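# Brush out and weigh the silver beakers

### The job

Clear the brass check weight off the balance pan onto the small felt square. With the long brush, clean out every silver beaker on the bench, the tallest first and the lowest last: in each, brush right down to the floor, draw up to the mouth, and brush down to the floor again; then stand the brush back in its stand. Only when the check weight and the brush are put away, stand all the beakers upright on the balance pan, each centred in an engraved ring of its own, let go and leave them there, without disturbing the other things on the bench.

Things in the scene. Friction and masses are not known exactly. Their poses are not given: they have to be found in the camera images.
- beaker_tall: the tallest and slimmest of the silver beakers: straight round cup, open top, outer diameter 54, height 105 mm, wall 3 mm, heavy foot: flat floor 8 mm thick, about 0.2 kg; origin at the centre of its underside, z up along its axis. Beakers may be absent (None). Stands on the bench at the start
- beaker_mid: the middle-sized of the silver beakers: straight round cup, open top, outer diameter 60, height 88 mm, wall 3 mm, heavy foot: flat floor 8 mm thick, about 0.2 kg; origin at the centre of its underside, z up along its axis. Beakers may be absent (None). Stands on the bench at the start
- beaker_low: the lowest and widest of the silver beakers: straight round cup, open top, outer diameter 66, height 72 mm, wall 3 mm, heavy foot: flat floor 8 mm thick, about 0.2 kg; origin at the centre of its underside, z up along its axis. Beakers may be absent (None). Stands on the bench at the start
- brush: long bottle brush, 205 mm, 80 g, standing head down in its stand. Origin at the flat lower end (tip) of the bristle head, z up along the brush to the handle. Stiff bristle head diameter 27 mm from z 0 to 70 mm, wire stem diameter 8 mm to z 128 mm, wooden handle of square section 24 x 24 mm (flats facing the brush's x and y) from z 128 to 205 mm: grip it there
- brush_stand: fixed wooden tube stand for the brush: outer diameter 48, inner diameter 40, height 90 mm, floor 6 mm thick, foot 90 x 90 x 6 mm. Origin at the centre of its underside, z up; the brush stands in it with its tip on the floor (brush origin 6 mm above the stand's origin)
- pan (a joint): downward travel of the balance's sprung pan, m: 0 with nothing on it, to 0.020 at the stop; spring 600 N/m (a 0.2 kg beaker lowers it about 3 mm)
- ring1 (a point): centre of the middle of three engraved rings on the top face of the balance pan; moves with the pan. The pan is a flat aluminium plate 150 x 340 mm on a grey balance, its top 65 mm above the bench when empty; this point's x runs across it (150 mm), its y along it (340 mm), z up. The rings (74 mm across) are 115 mm apart along y
- ring0 (a point): centre of the ring at the -y end of the pan, on its top face
- ring2 (a point): centre of the ring at the +y end of the pan, on its top face
- felt_square: fixed grey felt square 80 x 80 mm, 4 mm thick, home of the check weight; origin at the centre of its underside, sides along its x and y
- check_weight: brass check weight, 0.3 kg: cylinder diameter 36, height 36 mm, with a knob of diameter 16 mm above it to 52 mm; origin at the centre of its underside, z up. Stands somewhere on the balance pan at the start
- steel_cube: bystander, leave alone: dark steel cube, 34 mm
- hammer: bystander, leave alone: chasing hammer lying down, 220 mm long
- graver: bystander, leave alone: graver (handle and thin blade) lying down, 150 mm long
- silver_bowl: bystander, leave alone: shallow open silver bowl, rim diameter 100, height 40 mm
- polish_jar: bystander, leave alone: closed amber jar, black cap, diameter 56, height 60 mm
- napkin_ring: bystander, leave alone: silver napkin ring, outer diameter 44, height 25 mm

How it is judged:
By the outcome, as a careful person would: the job done as asked, in the order asked, and still so for the second after the job is handed in, with the robot touching nothing.
Of beaker_tall, beaker_mid, beaker_low only 2 to 3 are there at a start; the rules pass over those that are not, and their reading is None.
At some moment in a run one of beaker_tall, beaker_mid, beaker_low may be knocked a few centimetres aside while the robot is not near it.
It also fails if it takes over 210 s, if anything falls off the work surface, if the arm or the gripper's body presses on something with over 40 N, if the wrist force passes 120 N, or if a joint passes its speed limit or range.

### The arm

A 6-joint arm with a two-finger parallel gripper is mounted at the origin on the work surface. World frame = base frame: x ahead of the robot, y to its left, z up, the work surface at z = 0. Lengths are in m, angles in degrees, forces in N, time in s.
With the tool pointing down it reaches from about 0.275 to 0.725 m from the base axis. Payload 5.6 kg.
Tool frame: the origin (TCP) lies between the finger pads; the fingertips stand 25 mm ahead of it and the grasp point (between the pads) lies 6 mm ahead of it; z points along the fingers, y is the line along which they close (so a half turn about z gives the same grasp; the last joint's range is limited). The gripper opens to 85 mm and grips with 20 to 120 N. Pads are 22 mm wide; open, the fingers measure 114 mm over their backs; the gripper's body (76 mm by 85 mm) begins 54 mm behind the grasp point. The pads swing forward as they close: fully open they stand 13 mm farther back than shut.
Start: joints at [16.306, 14.616, 6.199, 0, -81.583, -16.306], TCP at [0.55, 0, 0.256] pointing down, gripper open.
Joint ranges: [-168.99, 168.99], [-69.2, 112.95], [-62.41, 85.93], [-164.36, 98.24], [-168.68, -3.75], [-174.98, 174.98]. Speed limits (degrees/s): [147.25, 147.25, 180, 180, 180, 180].

### API

Orientations are given as [roll, pitch, yaw] about the fixed x, y, z axes, in that order (R = Rz(yaw) Ry(pitch) Rx(roll)).
In Python, from bench import sensors, optics, finish_job gives the robot as it stands.
- The arm moves only by the tool step_arm, never from a script. Its argument "plan" is a list of rows, each an object of numbers: "rx", "ry", "rz": the turn, a rotation vector about the tool's x, y, z in units of 8 degrees (1.0 is 8 degrees); "tx", "ty", "tz": the shift along the tool's x, y, z in units of 60 mm (1.0 is 60 mm); "fingers": the opening, from 0 (shut) to 1 (fully open). A call has 1 to 10 rows; each row shifts and turns the commanded pose from where the row before left it, along the tool's axes as they then stand; what a row does not reach is not made up. A row lasts 1/8 s, in which the tool goes at most 62.5 mm and 10.7 degrees, less where a joint would pass 70% of its speed; a pose out of reach is approached as far as the arm can. A call is refused whole if a number of a shift passes 1 or a number of a turn 1, either way. A call with a gripper value outside its range is refused whole. The fingers move at their own pace and stop on an object; "force" is the grip in N (left out, the last holds). Time passes only in rows, so rows that do not move let the fingers close. It gives the time, the measured TCP pose, the force, the opening and the grip force at its end, in the units of the state.
- sensors.sense(): the state, without advancing time (a new reading comes with each control period).
- optics.camera(name): name is "scene" or "side" or "wrist"; returns a dict with "pixels" (400x640x3 uint8, red, green, blue), "camera_matrix" (3x3 intrinsics, pixels), "pose" (4x4, takes a point from camera to world coordinates). Camera axes: x right, y up, looking along -z (the intrinsics and any distortion apply to the point x, -y, -z); pixel columns grow to the right and rows downward; lengths in m; the calibration is good to about 2 mm. The wrist camera is an equidistant fisheye: a pixel r from the principal point sees the ray r / f radians off the axis. A picture is of the moment at which its call begins. There is no depth.
- finish_job(): hands the job in; it is judged then, once.
The state is a dict: "time": time; "q": joint angles; "joint_velocities": joint speeds; "joint_efforts": joint torques, N m; "tool_pos": TCP position; "ee_rot": TCP orientation; "force": force on the tool from outside, world axes, zero at the start; "moment": the same for the moment, N m; "width": opening from 0.0 (shut) to 1.0 (fully open); "grip_force": force on a finger pad.
Only numpy, scipy, OpenCV 4.12 (cv2) and the standard library are available. Lean on these libraries where they do the work, as an engineer would, in place of code of your own. Each camera call takes 0.05 s, during which the arm holds its last target. There are 200 camera calls.

## Working session

There is one attempt and no reset: what is moved stays moved. The work goes in short steps, Python scripts to look and compute and a tool call to move; the robot and the scene stay as the last step left them, time stands still between calls to the robot, and variables do not carry over. Pictures are saved under pics/ and viewed, at most 14 in all, crops included, and the job is handed in when it is done.

Besides the shell and the picture viewer there is one more tool, called after "Call:" as a command line: name --argument value ..., lists and objects as JSON in quotes. step_arm: Moves the arm, as the interface text tells. Its arguments: {"type":"object","properties":{"plan":{"type":"array","items":{"type":"object","properties":{"rx":{"type":"number"},"ry":{"type":"number"},"rz":{"type":"number"},"tx":{"type":"number"},"ty":{"type":"number"},"tz":{"type":"number"},"fingers":{"type":"number"}}}},"force":{"type":"number"}},"required":["plan"]}

```bash
ls; mkdir -p pics; cat > h.py <<'E'
import numpy as np, cv2
from bench import sensors, optics
def shot(name, tag):
    c=optics.camera(name); im=np.array(c["pixels"])[:,:,::-1].copy()
    cv2.imwrite(f"pics/{tag}.png",im); np.savez(f"pics/{tag}.npz",im=im,K=c["camera_matrix"],T=c["pose"])
    return im
def load(tag):
    d=np.load(f"pics/{tag}.npz"); return d["im"],d["K"],d["T"]
def ray(tag,u,v,fish=False):
    im,K,T=load(tag)
    x=(u-K[0,2])/K[0,0]; y=(v-K[1,2])/K[1,1]
    if fish:
        r=np.hypot(x,y); s=np.sin(r)/max(r,1e-9); d=np.array([x*s,-y*s,-np.cos(r)])
    else: d=np.array([x,-y,-1.])
    d=T[:3,:3]@d; return T[:3,3],d/np.linalg.norm(d)
def onz(tag,u,v,z,fish=False):
    o,d=ray(tag,u,v,fish); return o+d*(z-o[2])/d[2]
def tri(r1,r2):
    (a,d),(b,e)=r1,r2
    s=np.linalg.lstsq(np.c_[d,-e],b-a,rcond=None)[0]
    p,q=a+s[0]*d,b+s[1]*e; return (p+q)/2,np.linalg.norm(p-q)
def proj(tag,P,fish=False):
    im,K,T=load(tag); p=T[:3,:3].T@(np.asarray(P)-T[:3,3]); p=np.array([p[0],-p[1],-p[2]])
    if fish:
        h=np.hypot(p[0],p[1]); t=np.arctan2(h,p[2]); q=p[:2]/max(h,1e-9)*t
    else: q=p[:2]/p[2]
    return np.array([q[0]*K[0,0]+K[0,2],q[1]*K[1,1]+K[1,2]])
E
python3 - <<'E'
from h import *
for n in("scene","side","wrist"):
    shot(n,n+"0"); im,K,T=load(n+"0"); print(n,K.round(1).tolist(),T.round(3).tolist())
s=sensors.sense(); print(s)
E
```

```text
pics
scene [[492.8, 0.0, 327.3], [0.0, 492.8, 199.9], [0.0, 0.0, 1.0]] [[0.383, -0.53, 0.757, 1.466], [0.924, 0.204, -0.324, -0.379], [0.017, 0.823, 0.567, 0.773], [0.0, 0.0, 0.0, 1.0]]
side [[488.3, 0.0, 329.1], [0.0, 488.3, 197.4], [0.0, 0.0, 1.0]] [[-0.861, 0.276, -0.427, -0.056], [-0.508, -0.459, 0.729, 1.017], [0.005, 0.844, 0.536, 0.794], [0.0, 0.0, 0.0, 1.0]]
wrist [[309.7, 0.0, 321.7], [0.0, 309.7, 194.4], [0.0, 0.0, 1.0]] [[-1.0, -0.001, 0.002, 0.551], [-0.0, -0.955, -0.296, -0.076], [0.002, -0.296, 0.955, 0.373], [0.0, 0.0, 0.0, 1.0]]
{'time': 0.15, 'q': array([ 1.63062871e+01,  1.46469161e+01,  6.14858410e+00, -1.95239616e-02,
       -8.15819877e+01, -1.63068537e+01]), 'joint_velocities': array([ 0.04154223, -0.05328404,  0.18541446,  0.14633147,  0.05127803,
        0.02403296]), 'joint_efforts': array([-1.13390255e-03, -3.86942518e+01,  2.38082260e+01,  5.36670327e+00,
       -4.55894769e-03,  1.90294440e-05]), 'tool_pos': array([5.49680979e-01, 5.07242898e-05, 2.55596364e-01]), 'ee_rot': array([ 1.79917489e+02, -4.01961580e-03, -9.00034354e+01]), 'force': array([ 0.05361113, -0.21819805,  0.31332946]), 'moment': array([0.02479188, 0.02419738, 0.03844615]), 'grip_force': 0.0, 'width': 0.9991094248448871}
```

View pics/scene0.png

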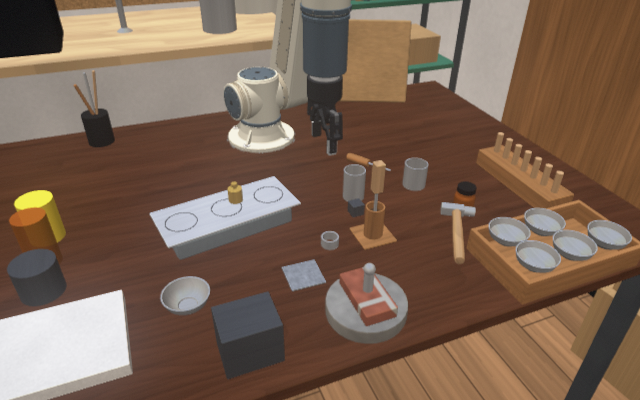

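View pics/side0.png

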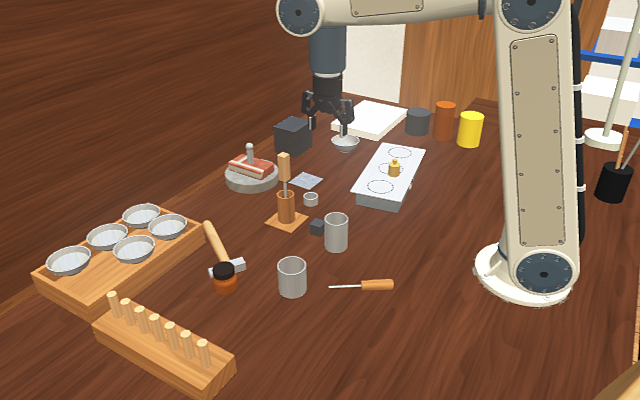

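View pics/wrist0.png

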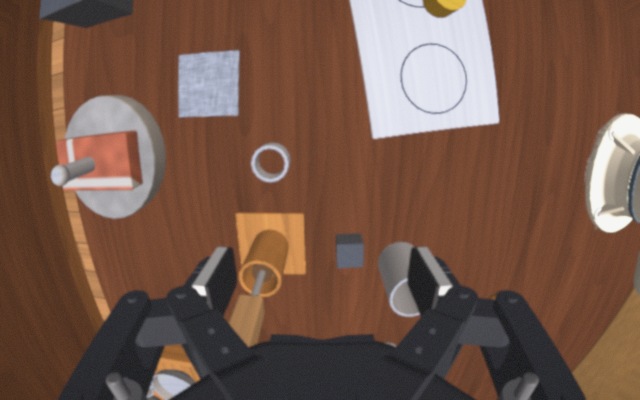

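The bench holds two beakers: in scene at (354,183) and (415,174), in side at (336,232) and (291,277). The weight is on the pan at (235,193), the brush in its stand at (375,210), and the felt at (304,275). I'll zoom in for pixel accuracy.

```bash
python3 - <<'E'
from h import *
a=load("scene0")[0][140:290,140:480]; b=load("side0")[0][130:310,240:440]
A=cv2.resize(a,None,fx=2.35,fy=2.35,interpolation=cv2.INTER_CUBIC)
cv2.imwrite("pics/zs.png",A)
B=cv2.resize(b,None,fx=3.3,fy=3.3,interpolation=cv2.INTER_CUBIC)
cv2.imwrite("pics/zd.png",B)
print(A.shape,B.shape)
E
```

```text
(352, 799, 3) (594, 660, 3)
```

View pics/zs.png

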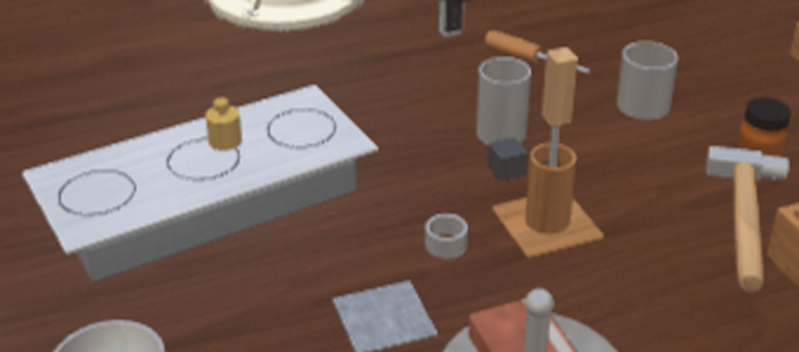

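View pics/zd.png

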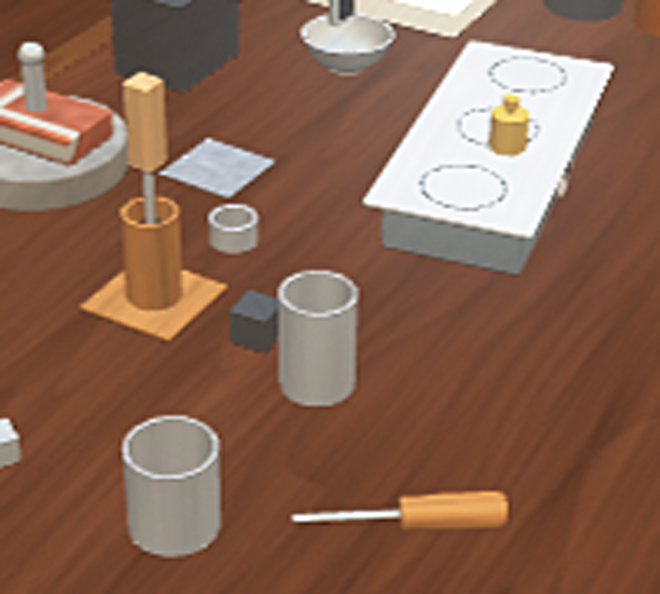

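Scene zoom: rims at (504,73) for the slim beaker A and (648,60) for the wider beaker B. The brush top is at (561,54), the tube rim at (551,157), the pan rings at (97,192), (203,159) and (302,128), and the knob at (221,102). Side zoom: rims at (318,292) and (171,446), brush top (145,82), tube rim (150,211), rings (528,74) and (463,187), knob (512,99).

```bash
python3 - <<'E'
from h import *
S=lambda U,V:(140+U/2.35,140+V/2.35)
D=lambda U,V:(240+U/3.3,130+V/3.3)
np.set_printoptions(precision=4,suppress=True)
P=dict(A_rim=((504,73),(318,292)),B_rim=((648,60),(171,446)),brushtop=((561,54),(145,82)),tuberim=((551,157),(150,211)),
 ringL=((97,192),(528,74)),ringR=((302,128),(463,187)),knob=((221,102),(512,99)),
 pan1=((24,176),(614,66)),pan2=((320,86),(536,237)),pan3=((378,149),(365,203)),pan4=((66,242),(470,41)),
 f1=((334,297),(275,162)),f2=((410,283),(228,196)),f3=((437,332),(161,173)),f4=((363,351),(210,139)),
 s1=((494,211),(227,288)),s3=((603,234),(82,305)),s2=((525,253),(140,262)),s4=((576,196),(168,339)),
 napkin=((446,228),(234,217)),cube=((508,148),(255,302)))
for k,(a,b) in P.items():
    p,e=tri(ray("scene0",*S(*a)),ray("side0",*D(*b))); print(k,p,"err %.4f"%e)
# rim ellipse widths
for nm,c,w,z in(("A",(504,73),52,.105),("B",(648,60),57,.088)):
    l=onz("scene0",*S(c[0]-w/2,c[1]),z);r=onz("scene0",*S(c[0]+w/2,c[1]),z);print(nm,np.linalg.norm(l-r))
E
```

```text
A_rim [0.4442 0.1337 0.0851] err 0.0074
B_rim [0.4524 0.3226 0.0664] err 0.0064
brushtop [0.6164 0.1079 0.2091] err 0.0058
tuberim [0.6187 0.106  0.0885] err 0.0047
ringL [ 0.4698 -0.3319  0.0604] err 0.0075
ringR [ 0.4324 -0.1045  0.0594] err 0.0066
knob [ 0.4271 -0.1889  0.1097] err 0.0063
pan1 [ 0.4056 -0.3981  0.0558] err 0.0110
pan2 [ 0.3469 -0.0597  0.0573] err 0.0145
pan3 [ 0.4961 -0.0395  0.0567] err 0.0081
pan4 [ 0.5485 -0.3699  0.0637] err 0.0004
f1 [ 0.6473 -0.1402  0.0031] err 0.0059
f2 [ 0.6537 -0.0637  0.0021] err 0.0075
f3 [ 0.7302 -0.0653  0.0037] err 0.0058
f4 [ 0.7259 -0.1404  0.0044] err 0.0115
s1 [0.575  0.0636 0.0002] err 0.0099
s3 [0.6614 0.1516 0.0058] err 0.0053
s2 [0.6586 0.0656 0.0024] err 0.0014
s4 [0.5795 0.156  0.0006] err 0.0204
napkin [ 0.6107 -0.0071  0.0234] err 0.0073
cube [0.5173 0.1075 0.0338] err 0.0064
A 0.05798818160441851
B 0.06693213651485426
```

A's rim height (0.085 m) and widths match beaker_mid. B's height (0.066 to 0.07 m) matches beaker_low, so tall is absent. The pan at about 0.059 m fits a 0.3 kg load. The skew between cameras is about 6 mm, so I'll cross-check with the wrist view.

```bash
python3 - <<'E'
from h import *
np.set_printoptions(precision=4,suppress=True)
S=lambda U,V:(140+U/2.35,140+V/2.35)
D=lambda U,V:(240+U/3.3,130+V/3.3)
im,K,T=load("wrist0")
for n,c,z,s,d in(("felt",(209,84),.004,(385.5,316),(218.5,167.5)),("ringR",(433.5,78.5),.060,(302,128),(463,187)),("napkin",(270,162),.025,(446,228),(234,217)),("tuberim",(262,277),.09,(551,157),(150,211)),("A rim",(406,297),.088,(504,73),(318,292)),("B",(0,0),.072,(648,60),(171,446)),("brush",(0,0),.211,(561,54),(145,82)),("ringL",(0,0),.06,(97,192),(528,74)),("knob",(0,0),.112,(221,102),(512,99))):
    print(n,"wrist",onz("wrist0",*c,z,True)[:2],"scene",onz("scene0",*S(*s),z)[:2],"side",onz("side0",*D(*d),z)[:2])
E
```

```text
felt wrist [ 0.6874 -0.1026] scene [ 0.695  -0.1015] side [ 0.6872 -0.1054]
ringR wrist [ 0.4345 -0.1043] scene [ 0.4378 -0.1034] side [ 0.4314 -0.1084]
napkin wrist [ 0.6097 -0.0072] scene [ 0.6164 -0.0061] side [ 0.6082 -0.0092]
tuberim wrist [0.615  0.1057] scene [0.623  0.1061] side [0.6164 0.1053]
A rim wrist [0.4528 0.1365] scene [0.453  0.1329] side [0.4409 0.1329]
B wrist [ 1.0544 -0.3019] scene [0.4637 0.3186] side [0.4469 0.325 ]
brush wrist [ 0.8219 -0.1976] scene [0.6226 0.1073] side [0.6135 0.1073]
ringL wrist [ 1.0745 -0.3109] scene [ 0.4747 -0.3299] side [ 0.4699 -0.3393]
knob wrist [ 0.9875 -0.2719] scene [ 0.4354 -0.1884] side [ 0.4253 -0.1903]
```

Call:
step_arm --plan '[{"tx": 0.8,"ty": 0.5},{"tx": 0.8,"ty": 0.5},{"tx": 0.8,"ty": 0.5},{"tx": 0.8,"ty": 0.5},{}]'

```text
$.plan[0]: bad value
```

```bash
python3 - <<'E'
from h import *
shot("wrist","w1"); s=sensors.sense(); print(s["time"],s["tool_pos"],s["ee_rot"],s["force"])
E
```

```text
0.2 [5.49751016e-01 2.79284733e-05 2.55743590e-01] [ 1.79934697e+02 -5.74686199e-03 -9.00006694e+01] [ 1.27943584 -0.10238028 -0.42678364]
```

View pics/w1.png

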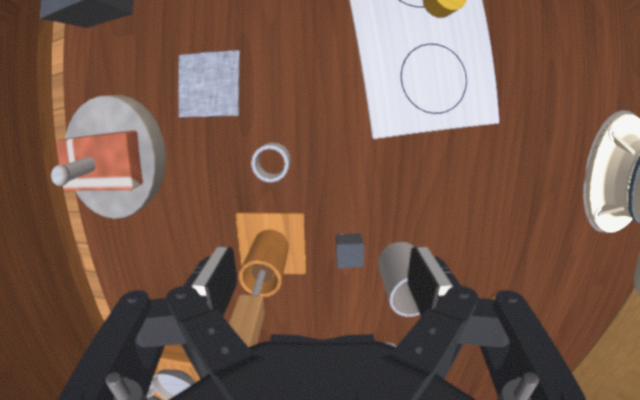

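The move was refused because it seems every row key is needed, so this picture is unchanged from the start. I'll give full rows.

Call:
step_arm --plan '[{"rx": 0,"ry": 0,"rz": 0,"tx": 0.8,"ty": 0.5,"tz": 0,"fingers": 1},{"rx": 0,"ry": 0,"rz": 0,"tx": 0.8,"ty": 0.5,"tz": 0,"fingers": 1},{"rx": 0,"ry": 0,"rz": 0,"tx": 0.8,"ty": 0.5,"tz": 0,"fingers": 1},{"rx": 0,"ry": 0,"rz": 0,"tx": 0.8,"ty": 0.5,"tz": 0,"fingers": 1},{"rx": 0,"ry": 0,"rz": 0,"tx": 0,"ty": 0,"tz": 0,"fingers": 1}]' --force 40

```text
time: 0.82
tool_pos: [0.4281, -0.1943, 0.2565]
ee_rot: [-180.0, -0.0, -90.3]
force: [0.4, 0.1, -0.0]
width: 0.998
grip_force: 0.0
```

```bash
python3 - <<'E'
from h import *
im=shot("wrist","w2")
hsv=cv2.cvtColor(im,cv2.COLOR_BGR2HSV)
m=cv2.inRange(hsv,(18,120,90),(34,255,255)); n,l,st,c=cv2.connectedComponentsWithStats(m)
for i in range(1,n):
    if st[i,4]>80: print(st[i],c[i].round(1))
g=cv2.inRange(hsv,(0,0,150),(180,60,255)); 
print(proj("w2",[.428,-.19,.112],True),proj("w2",[.428,-.19,.06],True),[proj("w2",p,True).round(0) for p in([.434,-.105,.06],[.452,-.218,.06],[.47,-.332,.06])])
E
```

```text
[ 304  165   36   41 1153] [321.7 185.5]
[322.74764342 193.40837711] [322.58424731 178.87094253] [array([318., 251.]), array([299., 153.]), array([280.,  42.])]
```

View pics/w2.png

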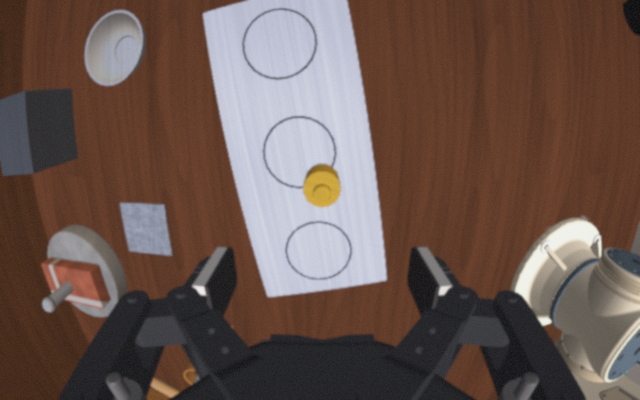

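The wrist picture shows the weight's knob at (322,192), close to the prediction of (323,193). The rings at (318,250), (300,152) and (280,43) agree with my positions within 1 px. Now I'll grasp the weight.

Call:
step_arm --plan '[{"rx": 0,"ry": 0,"rz": 0,"tx": -0.055,"ty": 0,"tz": 0.8,"fingers": 1},{"rx": 0,"ry": 0,"rz": 0,"tx": 0,"ty": 0,"tz": 0.8,"fingers": 1},{"rx": 0,"ry": 0,"rz": 0,"tx": 0,"ty": 0,"tz": 0.7,"fingers": 1},{"rx": 0,"ry": 0,"rz": 0,"tx": 0,"ty": 0,"tz": 0.46,"fingers": 1},{"rx": 0,"ry": 0,"rz": 0,"tx": 0,"ty": 0,"tz": 0,"fingers": 0},{"rx": 0,"ry": 0,"rz": 0,"tx": 0,"ty": 0,"tz": 0,"fingers": 0},{"rx": 0,"ry": 0,"rz": 0,"tx": 0,"ty": 0,"tz": 0,"fingers": 0},{"rx": 0,"ry": 0,"rz": 0,"tx": 0,"ty": 0,"tz": 0,"fingers": 0},{"rx": 0,"ry": 0,"rz": 0,"tx": 0,"ty": 0,"tz": 0,"fingers": 0}]' --force 40

```text
time: 2.0
tool_pos: [0.4308, -0.1887, 0.0914]
ee_rot: [-179.9, -0.0, -90.0]
force: [1.6, 1.4, 1.4]
width: 0.409
grip_force: 41.6
```

Call:
step_arm --plan '[{"rx": 0,"ry": 0,"rz": 0,"tx": 0,"ty": 0,"tz": -0.6,"fingers": 0},{"rx": 0,"ry": 0,"rz": 0,"tx": 0,"ty": 0,"tz": -0.8,"fingers": 0},{"rx": 0,"ry": 0,"rz": 0,"tx": -0.29,"ty": -0.86,"tz": 0,"fingers": 0},{"rx": 0,"ry": 0,"rz": 0,"tx": -0.29,"ty": -0.86,"tz": 0,"fingers": 0},{"rx": 0,"ry": 0,"rz": 0,"tx": -0.29,"ty": -0.86,"tz": 0,"fingers": 0},{"rx": 0,"ry": 0,"rz": 0,"tx": -0.28,"ty": -0.86,"tz": 0,"fingers": 0},{"rx": 0,"ry": 0,"rz": 0,"tx": -0.28,"ty": -0.84,"tz": 0,"fingers": 0},{"rx": 0,"ry": 0,"rz": 0,"tx": 0,"ty": 0,"tz": 0,"fingers": 0},{"rx": 0,"ry": 0,"rz": 0,"tx": 0,"ty": 0,"tz": 0,"fingers": 0}]'

```text
time: 3.12
tool_pos: [0.6862, -0.1028, 0.1733]
ee_rot: [179.8, 0.0, -90.0]
force: [0.3, -0.1, -2.8]
width: 0.405
grip_force: 41.6
```

```bash
python3 - <<'E'
from h import *
im=shot("wrist","w3"); s=sensors.sense(); print(s["tool_pos"],s["ee_rot"],s["width"])
hsv=cv2.cvtColor(im,cv2.COLOR_BGR2HSV)
m=cv2.inRange(hsv,(90,15,100),(125,120,230)); n,l,st,c=cv2.connectedComponentsWithStats(m)
for i in range(1,n):
    if st[i,4]>300: print(st[i],c[i].round(1),onz("w3",*c[i],.004,True))
print(proj("w3",[.6875,-.103,.004],True))
E
```

```text
[ 0.68601167 -0.10318667  0.17421287] [ 1.79915377e+02 -1.93443830e-03 -9.00201804e+01] 0.40948891049765757
[  61    0   86   77 5312] [101.1  33.9] [ 0.92701762 -0.27331721  0.004     ]
[507   0  19  91 495] [516.1  31.9] [ 0.48320276 -0.2677056   0.004     ]
[ 522    0   97  206 5705] [572.8  45.6] [ 0.39364182 -0.27138464  0.004     ]
[ 277  139   84   81 6285] [317.6 178.3] [ 0.69048904 -0.10606261  0.004     ]
[547 160  52  75 814] [573.2 197. ] [ 0.36769522 -0.08622779  0.004     ]
[320.74847769 181.36242158]
```

View pics/w3.png

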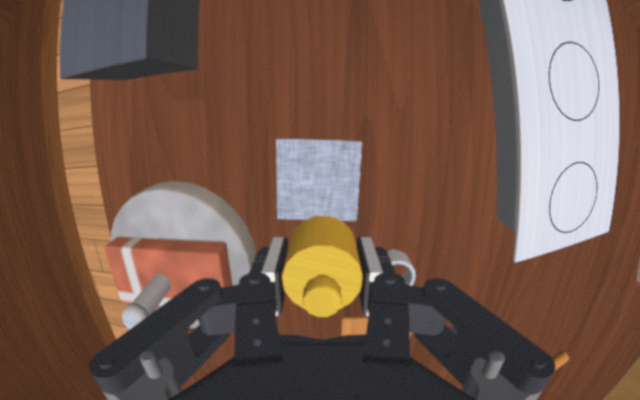

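The felt spans (276,138) to (361,221), centred near (318,180), about (0.689, -0.104). The weight hangs centred over it. Now I'll lower it.

Call:
step_arm --plan '[{"rx": 0,"ry": 0,"rz": 0,"tx": 0,"ty": -0.05,"tz": 0.7,"fingers": 0},{"rx": 0,"ry": 0,"rz": 0,"tx": 0,"ty": 0,"tz": 0.7,"fingers": 0},{"rx": 0,"ry": 0,"rz": 0,"tx": 0,"ty": 0,"tz": 0.5,"fingers": 0},{"rx": 0,"ry": 0,"rz": 0,"tx": 0,"ty": 0,"tz": 0.25,"fingers": 0},{"rx": 0,"ry": 0,"rz": 0,"tx": 0,"ty": 0,"tz": 0.1,"fingers": 0},{"rx": 0,"ry": 0,"rz": 0,"tx": 0,"ty": 0,"tz": 0.03,"fingers": 0},{"rx": 0,"ry": 0,"rz": 0,"tx": 0,"ty": 0,"tz": 0,"fingers": 0}]'

```text
time: 4.05
tool_pos: [0.6905, -0.103, 0.0392]
ee_rot: [-179.9, -0.0, -90.0]
force: [-0.6, 0.2, -2.1]
width: 0.405
grip_force: 41.8
```

Call:
step_arm --plan '[{"rx": 0,"ry": 0,"rz": 0,"tx": 0,"ty": 0.02,"tz": 0.05,"fingers": 0},{"rx": 0,"ry": 0,"rz": 0,"tx": 0,"ty": 0,"tz": 0.02,"fingers": 0},{"rx": 0,"ry": 0,"rz": 0,"tx": 0,"ty": 0,"tz": 0,"fingers": 0}]'

```text
time: 4.42
tool_pos: [0.6898, -0.1029, 0.037]
ee_rot: [-179.8, -0.0, -89.9]
force: [-2.8, 1.6, 8.6]
width: 0.408
grip_force: 43.0
```

Contact. Release, lift, then head toward the brush.

Call:
step_arm --plan '[{"rx": 0,"ry": 0,"rz": 0,"tx": 0,"ty": 0,"tz": 0,"fingers": 0.65},{"rx": 0,"ry": 0,"rz": 0,"tx": 0,"ty": 0,"tz": 0,"fingers": 0.65},{"rx": 0,"ry": 0,"rz": 0,"tx": 0,"ty": 0,"tz": 0,"fingers": 0.65},{"rx": 0,"ry": 0,"rz": 0,"tx": 0,"ty": 0,"tz": -0.4,"fingers": 0.65},{"rx": 0,"ry": 0,"rz": 0,"tx": 0,"ty": 0,"tz": -0.9,"fingers": 0.65},{"rx": 0,"ry": 0,"rz": 0,"tx": 0,"ty": 0.5,"tz": -0.8,"fingers": 0.65},{"rx": 0,"ry": 0,"rz": 0,"tx": -0.3,"ty": 0.5,"tz": -0.8,"fingers": 0.65},{"rx": 0,"ry": 0,"rz": 0,"tx": 0,"ty": 0.2,"tz": -0.8,"fingers": 0.65},{"rx": 0,"ry": 0,"rz": 0,"tx": 0,"ty": 0,"tz": 0,"fingers": 1}]'

```text
time: 5.55
tool_pos: [0.6178, -0.0851, 0.2615]
ee_rot: [-179.4, -0.0, -90.0]
force: [0.2, -0.7, -0.6]
width: 0.84
grip_force: 0.0
```

```bash
python3 - <<'E'
from h import *
s=sensors.sense(); print(s["time"],s["tool_pos"],s["ee_rot"])
a=shot("wrist","w4"); b=shot("scene","s4"); d=shot("side","d4")
A=cv2.resize(a,(400,250)) 
B=cv2.resize(b[150:300,200:450],None,fx=1.6,fy=1.6)
cv2.imwrite("pics/c4.png",np.vstack([a,np.hstack([cv2.resize(b[220:310,240:400],(320,180)),cv2.resize(d[140:240,240:420],(320,180))])]))
E
```

```text
5.55 [ 0.61781529 -0.08513316  0.26153281] [-1.79408180e+02 -3.14274095e-02 -8.99750798e+01]
```

View pics/c4.png

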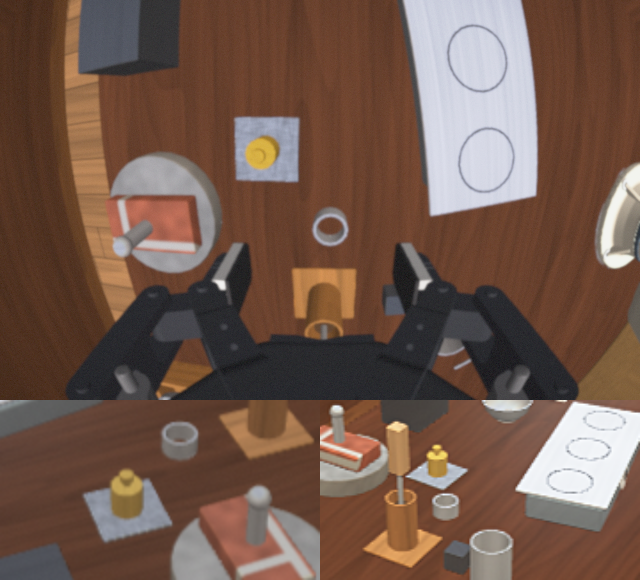

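The weight stands centred on the felt. Now I'll look at the brush top from nearer.

Call:
step_arm --plan '[{"rx": 0,"ry": 0,"rz": 0,"tx": -0.5,"ty": 0,"tz": -0.5,"fingers": 1},{"rx": 0,"ry": 0,"rz": 0,"tx": -0.7,"ty": 0,"tz": -0.5,"fingers": 1},{"rx": 0,"ry": 0,"rz": 0,"tx": -0.7,"ty": 0,"tz": -0.3,"fingers": 1},{"rx": 0,"ry": 0,"rz": 0,"tx": 0,"ty": 0,"tz": 0,"fingers": 1},{"rx": 0,"ry": 0,"rz": 0,"tx": 0,"ty": 0,"tz": 0,"fingers": 1}]'

```text
time: 6.32
tool_pos: [0.6165, 0.0291, 0.3318]
ee_rot: [179.8, -0.0, -90.0]
force: [0.7, -0.4, 0.7]
width: 0.994
grip_force: 0.0
```

```bash
python3 - <<'E'
from h import *
s=sensors.sense(); print(s["time"],s["tool_pos"],s["ee_rot"])
a=shot("wrist","w5")
p=proj("w5",[.615,.1065,.211],True); print(p, proj("w5",[.615,.1065,.096],True))
u,v=map(int,p); c=a[v-110:v+90,u-110:u+90]
cv2.imwrite("pics/c5.png",cv2.resize(c,None,fx=3,fy=3,interpolation=cv2.INTER_CUBIC)); print(u-110,v-110)
E
```

```text
6.325 [0.61650528 0.02906551 0.33180047] [ 1.79816974e+02 -4.12860571e-02 -8.99860101e+01]
[323.85939915 278.50550163] [322.96775712 228.30363449]
213 168
```

View pics/c5.png

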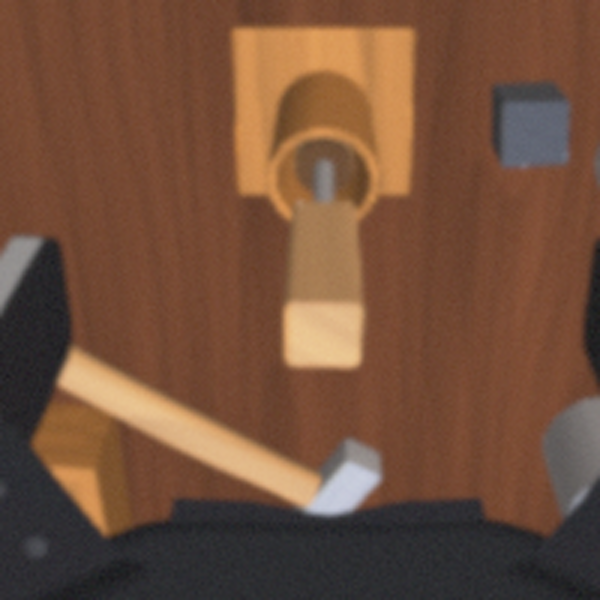

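The brush top face is centred at crop (324,333), which is pixel (321,279). It is square with the tool. The tube rim is at crop (325,170).

```bash
python3 - <<'E'
from h import *
f=lambda U,V:(213+U/3,168+V/3)
print("top",onz("w5",*f(324,333),.211,True))
print("tuberim",onz("w5",*f(325,176),.09,True))
print("foot",onz("w5",*f(324,111),.006,True))
for c in((286,301),(364,302),(361,367),(284,362)): print(onz("w5",*f(*c),.211,True))
# two views: brush top wrist vs side, wrist vs scene
print(tri(ray("w5",*f(324,333),True),ray("side0",240+145/3.3,130+82/3.3)))
im,K,T=load("w5"); print(T.round(3).tolist())
E
```

```text
top [0.61758585 0.1070327  0.211     ]
tuberim [0.61701619 0.10684734 0.09      ]
foot [0.61733865 0.10706525 0.006     ]
[0.62883758 0.09567895 0.211     ]
[0.60571704 0.09606064 0.211     ]
[0.60618984 0.11976825 0.211     ]
[0.6298848  0.11784132 0.211     ]
(array([0.61615705, 0.10635411, 0.21042044]), np.float64(0.0033605787601021187))
[[-1.0, -0.001, 0.003, 0.618], [-0.0, -0.955, -0.295, -0.047], [0.003, -0.295, 0.955, 0.449], [0.0, 0.0, 0.0, 1.0]]
```

Call:
step_arm --plan '[{"rx": 0,"ry": 0,"rz": 0,"tx": -0.65,"ty": -0.01,"tz": 0,"fingers": 1},{"rx": 0,"ry": 0,"rz": 0,"tx": -0.65,"ty": 0,"tz": 0,"fingers": 1},{"rx": 0,"ry": 0,"rz": 0,"tx": 0,"ty": 0,"tz": 0.7,"fingers": 1},{"rx": 0,"ry": 0,"rz": 0,"tx": 0,"ty": 0,"tz": 0.8,"fingers": 1},{"rx": 0,"ry": 0,"rz": 0,"tx": 0,"ty": 0,"tz": 0.7,"fingers": 1},{"rx": 0,"ry": 0,"rz": 0,"tx": 0,"ty": 0,"tz": 0.32,"fingers": 1},{"rx": 0,"ry": 0,"rz": 0,"tx": 0,"ty": 0,"tz": 0,"fingers": 1}]' --force 60

```text
time: 7.25
tool_pos: [0.616, 0.1056, 0.1799]
ee_rot: [179.7, -0.1, -90.1]
force: [0.6, 0.1, 0.8]
width: 0.998
grip_force: 0.0
```

Call:
step_arm --plan '[{"rx": 0,"ry": 0,"rz": 0,"tx": 0,"ty": 0,"tz": 0,"fingers": 0},{"rx": 0,"ry": 0,"rz": 0,"tx": 0,"ty": 0,"tz": 0,"fingers": 0},{"rx": 0,"ry": 0,"rz": 0,"tx": 0,"ty": 0,"tz": 0,"fingers": 0},{"rx": 0,"ry": 0,"rz": 0,"tx": 0,"ty": 0,"tz": 0,"fingers": 0},{"rx": 0,"ry": 0,"rz": 0,"tx": 0,"ty": 0,"tz": 0,"fingers": 0},{"rx": 0,"ry": 0,"rz": 0,"tx": 0,"ty": 0,"tz": 0,"fingers": 0}]'

```text
time: 8.0
tool_pos: [0.6176, 0.1071, 0.1833]
ee_rot: [-179.9, 0.0, -90.0]
force: [-1.1, 0.1, 4.9]
width: 0.277
grip_force: 59.2
```

Call:
step_arm --plan '[{"rx": 0,"ry": 0,"rz": 0,"tx": 0,"ty": 0,"tz": -0.4,"fingers": 0},{"rx": 0,"ry": 0,"rz": 0,"tx": 0,"ty": 0,"tz": -0.8,"fingers": 0},{"rx": 0,"ry": 0,"rz": 0,"tx": 0,"ty": 0,"tz": -0.9,"fingers": 0},{"rx": 0,"ry": 0,"rz": 0,"tx": 0,"ty": 0,"tz": 0,"fingers": 0},{"rx": 0,"ry": 0,"rz": 0,"tx": 0.37,"ty": 0.62,"tz": 0,"fingers": 0},{"rx": 0,"ry": 0,"rz": 0,"tx": 0.37,"ty": 0.62,"tz": 0,"fingers": 0},{"rx": 0,"ry": 0,"rz": 0,"tx": 0.37,"ty": 0.62,"tz": 0,"fingers": 0},{"rx": 0,"ry": 0,"rz": 0,"tx": 0,"ty": 0,"tz": 0,"fingers": 0},{"rx": 0,"ry": 0,"rz": 0,"tx": 0,"ty": 0,"tz": 0,"fingers": 0}]'

```text
time: 9.12
tool_pos: [0.5053, 0.0406, 0.3077]
ee_rot: [179.9, 0.0, -90.0]
force: [0.8, 0.2, 0.4]
width: 0.275
grip_force: 59.5
```

```bash
python3 - <<'E'
from h import *
s=sensors.sense(); print(s["time"],s["tool_pos"],s["ee_rot"],s["force"])
a=shot("wrist","w6"); shot("scene","s6"); d=shot("side","d6")
print(proj("w6",[.444,.134,.088],True),proj("d6",[.442,.133,.088]),proj("d6",[.449,.325,.072]))
cv2.imwrite("pics/c6.png",np.hstack([cv2.resize(a[150:340,250:520],(540,380)),cv2.resize(d[190:310,260:360],(260,312))[:,:] if 0 else cv2.copyMakeBorder(cv2.resize(d[190:310,260:360],(260,312)),0,68,0,0,cv2.BORDER_CONSTANT)]))
E
```

```text
9.125 [0.50532536 0.04064803 0.30770309] [ 1.79928692e+02  8.84583093e-03 -9.00044203e+01] [0.77974481 0.22648382 0.37837537]
[372.26246825 244.89199364] [335.98323516 218.37887541] [291.0435689  264.82834364]
```

View pics/c6.png

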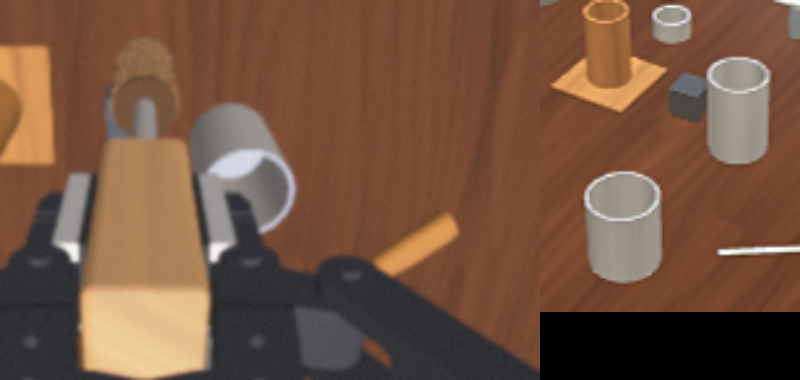

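The beaker A rim is at crop (246,190), which is wrist pixel (372,245), matching (0.444, 0.134, 0.088). B is unmoved in the side view. I'll move the brush over A.

Call:
step_arm --plan '[{"rx": 0,"ry": 0,"rz": 0,"tx": -0.52,"ty": 0.34,"tz": 0,"fingers": 0},{"rx": 0,"ry": 0,"rz": 0,"tx": -0.52,"ty": 0.34,"tz": 0,"fingers": 0},{"rx": 0,"ry": 0,"rz": 0,"tx": -0.52,"ty": 0.34,"tz": 0,"fingers": 0},{"rx": 0,"ry": 0,"rz": 0,"tx": 0,"ty": 0,"tz": 0,"fingers": 0},{"rx": 0,"ry": 0,"rz": 0,"tx": 0,"ty": 0,"tz": 0,"fingers": 0}]'

```text
time: 9.9
tool_pos: [0.4448, 0.1344, 0.3082]
ee_rot: [180.0, -0.0, -90.0]
force: [-0.6, 0.7, -1.0]
width: 0.277
grip_force: 59.5
```

```bash
python3 - <<'E'
from h import *
for i in range(1):
    s=sensors.sense(); print(s["time"],s["tool_pos"],s["force"])
d=shot("side","d7"); dd=shot("scene","s7")
# A still there? compare side & scene with previous around A, B
for t,(u,v) in(("d",(336,235)),("d",(292,280)),("s",(354,183)),("s",(415,174))):
    p=load(t+"6")[0].astype(int); q=load(t+"7")[0].astype(int)
    print(t,(u,v),np.abs(p-q)[v-25:v+25,u-20:u+20].mean().round(1))
E
```

```text
9.9 [0.44477152 0.13436741 0.30818113] [-0.61106567  0.66037744 -1.03036992]
d (336, 235) 1.3
d (292, 280) 1.3
s (354, 183) 1.5
s (415, 174) 0.9
```

Call:
step_arm --plan '[{"rx": 0,"ry": 0,"rz": 0,"tx": 0,"ty": 0,"tz": 0.5,"fingers": 0},{"rx": 0,"ry": 0,"rz": 0,"tx": 0,"ty": 0,"tz": 0.6,"fingers": 0},{"rx": 0,"ry": 0,"rz": 0,"tx": 0,"ty": 0,"tz": 0.6,"fingers": 0},{"rx": 0,"ry": 0,"rz": 0,"tx": 0,"ty": 0,"tz": 0.2,"fingers": 0},{"rx": 0,"ry": 0,"rz": 0,"tx": 0,"ty": 0,"tz": 0.08,"fingers": 0},{"rx": 0,"ry": 0,"rz": 0,"tx": 0,"ty": 0,"tz": 0.05,"fingers": 0},{"rx": 0,"ry": 0,"rz": 0,"tx": 0,"ty": 0,"tz": 0,"fingers": 0}]'

```text
time: 10.88
tool_pos: [0.4449, 0.1343, 0.1875]
ee_rot: [-179.9, 0.0, -90.0]
force: [-0.4, -0.0, -1.1]
width: 0.272
grip_force: 59.4
```

Call:
step_arm --plan '[{"rx": 0,"ry": 0,"rz": 0,"tx": 0,"ty": 0,"tz": 0.05,"fingers": 0},{"rx": 0,"ry": 0,"rz": 0,"tx": 0,"ty": 0,"tz": 0.02,"fingers": 0},{"rx": 0,"ry": 0,"rz": 0,"tx": 0,"ty": 0,"tz": 0,"fingers": 0}]'

```text
time: 11.25
tool_pos: [0.4453, 0.1343, 0.1852]
ee_rot: [-179.8, 0.0, -90.0]
force: [-3.4, -0.7, 14.4]
width: 0.274
grip_force: 61.3
```

Floor contact confirmed at 14 N. Up to the mouth, then down again.

Call:
step_arm --plan '[{"rx": 0,"ry": 0,"rz": 0,"tx": 0,"ty": 0,"tz": -0.4,"fingers": 0},{"rx": 0,"ry": 0,"rz": 0,"tx": 0,"ty": 0,"tz": -0.5,"fingers": 0},{"rx": 0,"ry": 0,"rz": 0,"tx": 0,"ty": 0,"tz": -0.43,"fingers": 0},{"rx": 0,"ry": 0,"rz": 0,"tx": 0,"ty": 0,"tz": 0,"fingers": 0},{"rx": 0,"ry": 0,"rz": 0,"tx": 0,"ty": 0,"tz": 0,"fingers": 0}]'

```text
time: 11.88
tool_pos: [0.444, 0.1341, 0.2617]
ee_rot: [179.9, 0.0, -90.0]
force: [-0.2, -0.3, -1.9]
width: 0.275
grip_force: 59.6
```

Call:
step_arm --plan '[{"rx": 0,"ry": 0,"rz": 0,"tx": 0,"ty": 0,"tz": 0.5,"fingers": 0},{"rx": 0,"ry": 0,"rz": 0,"tx": 0,"ty": 0,"tz": 0.5,"fingers": 0},{"rx": 0,"ry": 0,"rz": 0,"tx": 0,"ty": 0,"tz": 0.2,"fingers": 0},{"rx": 0,"ry": 0,"rz": 0,"tx": 0,"ty": 0,"tz": 0.1,"fingers": 0},{"rx": 0,"ry": 0,"rz": 0,"tx": 0,"ty": 0,"tz": 0.03,"fingers": 0},{"rx": 0,"ry": 0,"rz": 0,"tx": 0,"ty": 0,"tz": 0,"fingers": 0},{"rx": 0,"ry": 0,"rz": 0,"tx": 0,"ty": 0,"tz": 0,"fingers": 0}]'

```text
time: 12.75
tool_pos: [0.4442, 0.1335, 0.1852]
ee_rot: [-180.0, -0.1, -90.0]
force: [-8.2, -1.7, 15.2]
width: 0.271
grip_force: 61.9
```

The tip reached 84.5 mm against a mouth at 88 mm. I'll repeat the stroke fully to the mouth to be sure.

Call:
step_arm --plan '[{"rx": 0,"ry": 0,"rz": 0,"tx": 0,"ty": 0,"tz": -0.4,"fingers": 0},{"rx": 0,"ry": 0,"rz": 0,"tx": 0,"ty": 0,"tz": -0.5,"fingers": 0},{"rx": 0,"ry": 0,"rz": 0,"tx": 0,"ty": 0,"tz": -0.5,"fingers": 0},{"rx": 0,"ry": 0,"rz": 0,"tx": 0,"ty": 0,"tz": 0,"fingers": 0},{"rx": 0,"ry": 0,"rz": 0,"tx": 0,"ty": 0,"tz": 0,"fingers": 0}]'

```text
time: 13.38
tool_pos: [0.4443, 0.1342, 0.2663]
ee_rot: [180.0, 0.0, -90.0]
force: [0.7, -0.6, -1.1]
width: 0.271
grip_force: 59.7
```

Call:
step_arm --plan '[{"rx": 0,"ry": 0,"rz": 0,"tx": 0,"ty": 0,"tz": 0.5,"fingers": 0},{"rx": 0,"ry": 0,"rz": 0,"tx": 0,"ty": 0,"tz": 0.5,"fingers": 0},{"rx": 0,"ry": 0,"rz": 0,"tx": 0,"ty": 0,"tz": 0.25,"fingers": 0},{"rx": 0,"ry": 0,"rz": 0,"tx": 0,"ty": 0,"tz": 0.12,"fingers": 0},{"rx": 0,"ry": 0,"rz": 0,"tx": 0,"ty": 0,"tz": 0.03,"fingers": 0},{"rx": 0,"ry": 0,"rz": 0,"tx": 0,"ty": 0,"tz": 0,"fingers": 0},{"rx": 0,"ry": 0,"rz": 0,"tx": 0,"ty": 0,"tz": 0,"fingers": 0}]'

```text
time: 14.25
tool_pos: [0.4444, 0.1334, 0.1851]
ee_rot: [-179.9, -0.1, -89.9]
force: [-7.0, -1.0, 19.0]
width: 0.272
grip_force: 62.1
```

Call:
step_arm --plan '[{"rx": 0,"ry": 0,"rz": 0,"tx": 0,"ty": 0,"tz": -0.4,"fingers": 0},{"rx": 0,"ry": 0,"rz": 0,"tx": 0,"ty": 0,"tz": -0.8,"fingers": 0},{"rx": 0,"ry": 0,"rz": 0,"tx": 0,"ty": 0,"tz": -0.8,"fingers": 0},{"rx": 0,"ry": 0,"rz": 0,"tx": 0,"ty": 0,"tz": -0.1,"fingers": 0},{"rx": 0,"ry": 0,"rz": 0,"tx": -0.56,"ty": -0.34,"tz": 0,"fingers": 0},{"rx": 0,"ry": 0,"rz": 0,"tx": -0.56,"ty": -0.34,"tz": 0,"fingers": 0},{"rx": 0,"ry": 0,"rz": 0,"tx": -0.56,"ty": -0.34,"tz": 0,"fingers": 0},{"rx": 0,"ry": 0,"rz": 0,"tx": 0,"ty": 0,"tz": 0,"fingers": 0},{"rx": 0,"ry": 0,"rz": 0,"tx": 0,"ty": 0,"tz": 0,"fingers": 0}]'

```text
time: 15.38
tool_pos: [0.5053, 0.2347, 0.3074]
ee_rot: [179.9, -0.1, -90.0]
force: [0.3, -0.5, -0.6]
width: 0.274
grip_force: 59.3
```

```bash
cat >> h.py <<'E'
def greys(tag,box,lo=95,smax=45,amin=150):
    im=load(tag)[0]; u0,v0,u1,v1=box; h=cv2.cvtColor(im,cv2.COLOR_BGR2HSV)[v0:v1,u0:u1]
    m=cv2.inRange(h,(0,0,lo),(180,smax,255)); cs,_=cv2.findContours(m,cv2.RETR_EXTERNAL,cv2.CHAIN_APPROX_NONE)
    out=[]
    for c in cs:
        if cv2.contourArea(c)>amin: out.append(c.reshape(-1,2)+[u0,v0])
    return out
E
python3 - <<'E'
from h import *
s=sensors.sense(); print(s["time"],s["tool_pos"],s["force"])
shot("wrist","w8"); shot("side","d8"); shot("scene","s8")
print(proj("w8",[.450,.325,.072],True))
for t,f,boxes in(("d8",0,((260,180,370,310),)),("d0",0,((260,180,370,310),)),("s8",0,((330,150,450,210),)),("s0",0,((330,150,450,210),)),("w8",1,((330,120,520,330),))):
  for b in boxes:
    for c in greys(t,b): 
        print(t,c.min(0),c.max(0),cv2.contourArea(c), "top",c[c[:,1].argmin()],"bot",c[c[:,1].argmax()])
E
```

```text
15.375 [0.50531694 0.23469513 0.30743992] [ 0.2571426  -0.5457774  -0.56168504]
[365.75522303 237.59713685]
d8 [277 256] [305 297] 1007.0 top [288 256] bot [286 297]
d8 [310 212] [347 252] 895.0 top [332 212] bot [332 252]
d8 [303 192] [317 205] 160.0 top [307 192] bot [306 205]
d8 [350 180] [369 206] 366.0 top [356 180] bot [364 206]
d8 [288 180] [321 191] 159.0 top [290 180] bot [290 191]Traceback (most recent call last):
  File "<stdin>", line 7, in <module>
  File "h.py", line 29, in greys
    im=load(tag)[0]; u0,v0,u1,v1=box; h=cv2.cvtColor(im,cv2.COLOR_BGR2HSV)[v0:v1,u0:u1]
       ~~~~^^^^^
  File "h.py", line 8, in load
    d=np.load(f"pics/{tag}.npz"); return d["im"],d["K"],d["T"]
    fid = stack.enter_context(open(os.fspath(file), "rb"))
                              ~~~~^^^^^^^^^^^^^^^^^^^^^^^
FileNotFoundError: [Errno 2] No such file or directory: 'pics/d0.npz'
```

```bash
python3 - <<'E'
from h import *
for t,b in(("side0",(260,180,370,310)),("s8",(330,150,450,210)),("scene0",(330,150,450,210)),("w8",(330,120,520,330))):
    for c in greys(t,b): 
        print(t,c.min(0),c.max(0),cv2.contourArea(c), "bot",c[c[:,1].argmax()],"right",c[c[:,0].argmax()])
th=np.linspace(0,2*np.pi,60)
R=np.array([proj("w8",[.450+.033*np.cos(a),.325+.033*np.sin(a),.072],True) for a in th]); print("pred rim",R.min(0),R.max(0))
E
```

```text
side0 [277 256] [305 297] 1006.0 bot [286 297] right [305 290]
side0 [310 212] [347 252] 892.0 bot [332 252] right [347 237]
side0 [303 192] [317 205] 160.0 bot [306 205] right [317 202]
side0 [350 180] [369 206] 363.5 bot [365 206] right [369 206]
side0 [288 180] [321 189] 164.0 bot [307 189] right [321 180]
s8 [343 164] [365 200] 688.0 bot [346 200] right [365 174]
s8 [403 158] [427 189] 641.5 bot [408 189] right [427 168]
scene0 [343 164] [365 200] 688.0 bot [346 200] right [365 174]
scene0 [403 158] [427 189] 641.5 bot [408 189] right [427 168]
w8 [339 199] [392 281] 2343.0 bot [353 281] right [392 236]
w8 [413 169] [457 200] 225.5 bot [415 200] right [457 172]
pred rim [339.76887414 213.23363847] [391.20825869 260.28089486]
```

B's rim in the wrist view spans columns 339–392 against a predicted 340–391, so (0.450, 0.325) is confirmed. Brush over and down.

Call:
step_arm --plan '[{"rx": 0,"ry": 0,"rz": 0,"tx": -0.5,"ty": 0.31,"tz": 0,"fingers": 0},{"rx": 0,"ry": 0,"rz": 0,"tx": -0.5,"ty": 0.31,"tz": 0,"fingers": 0},{"rx": 0,"ry": 0,"rz": 0,"tx": -0.5,"ty": 0.31,"tz": 0,"fingers": 0},{"rx": 0,"ry": 0,"rz": 0,"tx": 0,"ty": 0,"tz": 0,"fingers": 0},{"rx": 0,"ry": 0,"rz": 0,"tx": 0,"ty": 0,"tz": 0.4,"fingers": 0},{"rx": 0,"ry": 0,"rz": 0,"tx": 0,"ty": 0,"tz": 0,"fingers": 0}]'

```text
time: 16.27
tool_pos: [0.4493, 0.3235, 0.2832]
ee_rot: [179.9, -0.1, -90.0]
force: [0.2, -0.2, -0.3]
width: 0.271
grip_force: 59.2
```

Call:
step_arm --plan '[{"rx": 0,"ry": 0,"rz": 0,"tx": 0,"ty": 0,"tz": 0.5,"fingers": 0},{"rx": 0,"ry": 0,"rz": 0,"tx": 0,"ty": 0,"tz": 0.6,"fingers": 0},{"rx": 0,"ry": 0,"rz": 0,"tx": 0,"ty": 0,"tz": 0.3,"fingers": 0},{"rx": 0,"ry": 0,"rz": 0,"tx": 0,"ty": 0,"tz": 0.15,"fingers": 0},{"rx": 0,"ry": 0,"rz": 0,"tx": 0,"ty": 0,"tz": 0.05,"fingers": 0},{"rx": 0,"ry": 0,"rz": 0,"tx": 0,"ty": 0,"tz": 0.04,"fingers": 0},{"rx": 0,"ry": 0,"rz": 0,"tx": 0,"ty": 0,"tz": 0,"fingers": 0}]'

```text
time: 17.15
tool_pos: [0.45, 0.3251, 0.1867]
ee_rot: [-180.0, 0.0, -90.0]
force: [0.4, 0.1, 0.0]
width: 0.27
grip_force: 59.3
```

Call:
step_arm --plan '[{"rx": 0,"ry": 0,"rz": 0,"tx": 0,"ty": 0,"tz": 0.03,"fingers": 0},{"rx": 0,"ry": 0,"rz": 0,"tx": 0,"ty": 0,"tz": 0.02,"fingers": 0},{"rx": 0,"ry": 0,"rz": 0,"tx": 0,"ty": 0,"tz": 0,"fingers": 0}]'

```text
time: 17.52
tool_pos: [0.4502, 0.3252, 0.1852]
ee_rot: [-179.9, 0.1, -90.0]
force: [-2.6, 0.5, 8.2]
width: 0.276
grip_force: 60.6
```

Call:
step_arm --plan '[{"rx": 0,"ry": 0,"rz": 0,"tx": 0,"ty": 0,"tz": -0.4,"fingers": 0},{"rx": 0,"ry": 0,"rz": 0,"tx": 0,"ty": 0,"tz": -0.4,"fingers": 0},{"rx": 0,"ry": 0,"rz": 0,"tx": 0,"ty": 0,"tz": -0.33,"fingers": 0},{"rx": 0,"ry": 0,"rz": 0,"tx": 0,"ty": 0,"tz": 0,"fingers": 0},{"rx": 0,"ry": 0,"rz": 0,"tx": 0,"ty": 0,"tz": 0,"fingers": 0}]'

```text
time: 18.15
tool_pos: [0.4494, 0.3248, 0.2498]
ee_rot: [179.9, -0.0, -90.0]
force: [-0.3, 0.0, -1.4]
width: 0.27
grip_force: 59.4
```

Call:
step_arm --plan '[{"rx": 0,"ry": 0,"rz": 0,"tx": 0,"ty": 0,"tz": 0.4,"fingers": 0},{"rx": 0,"ry": 0,"rz": 0,"tx": 0,"ty": 0,"tz": 0.4,"fingers": 0},{"rx": 0,"ry": 0,"rz": 0,"tx": 0,"ty": 0,"tz": 0.2,"fingers": 0},{"rx": 0,"ry": 0,"rz": 0,"tx": 0,"ty": 0,"tz": 0.1,"fingers": 0},{"rx": 0,"ry": 0,"rz": 0,"tx": 0,"ty": 0,"tz": 0.04,"fingers": 0},{"rx": 0,"ry": 0,"rz": 0,"tx": 0,"ty": 0,"tz": 0,"fingers": 0},{"rx": 0,"ry": 0,"rz": 0,"tx": 0,"ty": 0,"tz": 0,"fingers": 0}]'

```text
time: 19.02
tool_pos: [0.4495, 0.3245, 0.1852]
ee_rot: [-179.9, 0.0, -90.0]
force: [-6.3, -3.9, 13.0]
width: 0.274
grip_force: 61.4
```

Now lift out and return to the stand.

Call:
step_arm --plan '[{"rx": 0,"ry": 0,"rz": 0,"tx": 0,"ty": 0,"tz": -0.4,"fingers": 0},{"rx": 0,"ry": 0,"rz": 0,"tx": 0,"ty": 0,"tz": -0.8,"fingers": 0},{"rx": 0,"ry": 0,"rz": 0,"tx": 0,"ty": 0,"tz": -0.9,"fingers": 0},{"rx": 0,"ry": 0,"rz": 0,"tx": 0.6,"ty": -0.46,"tz": 0,"fingers": 0},{"rx": 0,"ry": 0,"rz": 0,"tx": 0.6,"ty": -0.46,"tz": 0,"fingers": 0},{"rx": 0,"ry": 0,"rz": 0,"tx": 0.6,"ty": -0.46,"tz": 0,"fingers": 0},{"rx": 0,"ry": 0,"rz": 0,"tx": 0.6,"ty": -0.46,"tz": 0,"fingers": 0},{"rx": 0,"ry": 0,"rz": 0,"tx": 0.6,"ty": -0.46,"tz": 0,"fingers": 0},{"rx": 0,"ry": 0,"rz": 0,"tx": 0.62,"ty": -0.48,"tz": 0,"fingers": 0},{"rx": 0,"ry": 0,"rz": 0,"tx": 0,"ty": 0,"tz": 0,"fingers": 0}]'

```text
time: 20.27
tool_pos: [0.6181, 0.105, 0.3079]
ee_rot: [180.0, -0.1, -90.2]
force: [-0.1, 0.9, -0.5]
width: 0.268
grip_force: 59.4
```

Call:
step_arm --plan '[{"rx": 0,"ry": 0,"rz": 0,"tx": 0,"ty": 0,"tz": 0,"fingers": 0},{"rx": 0,"ry": 0,"rz": 0,"tx": 0,"ty": 0,"tz": 0,"fingers": 0}]'

```text
time: 20.52
tool_pos: [0.6163, 0.1085, 0.309]
ee_rot: [-180.0, 0.0, -89.9]
force: [-0.1, 0.4, -0.4]
width: 0.276
grip_force: 59.4
```

Call:
step_arm --plan '[{"rx": 0,"ry": 0,"rz": 0,"tx": 0.015,"ty": -0.015,"tz": 0.4,"fingers": 0},{"rx": 0,"ry": 0,"rz": 0,"tx": 0,"ty": 0,"tz": 0.4,"fingers": 0},{"rx": 0,"ry": 0,"rz": 0,"tx": 0,"ty": 0,"tz": 0.5,"fingers": 0},{"rx": 0,"ry": 0,"rz": 0,"tx": 0,"ty": 0,"tz": 0.5,"fingers": 0},{"rx": 0,"ry": 0,"rz": 0,"tx": 0,"ty": 0,"tz": 0.2,"fingers": 0},{"rx": 0,"ry": 0,"rz": 0,"tx": 0,"ty": 0,"tz": 0.05,"fingers": 0},{"rx": 0,"ry": 0,"rz": 0,"tx": 0,"ty": 0,"tz": 0,"fingers": 0},{"rx": 0,"ry": 0,"rz": 0,"tx": 0,"ty": 0,"tz": 0,"fingers": 0}]'

```text
time: 21.52
tool_pos: [0.6181, 0.107, 0.1868]
ee_rot: [-179.9, 0.0, -90.0]
force: [0.1, -0.5, -1.1]
width: 0.278
grip_force: 59.4
```

Call:
step_arm --plan '[{"rx": 0,"ry": 0,"rz": 0,"tx": 0,"ty": 0,"tz": 0.05,"fingers": 0},{"rx": 0,"ry": 0,"rz": 0,"tx": 0,"ty": 0,"tz": 0.02,"fingers": 0},{"rx": 0,"ry": 0,"rz": 0,"tx": 0,"ty": 0,"tz": 0,"fingers": 0}]'

```text
time: 21.9
tool_pos: [0.618, 0.1068, 0.1832]
ee_rot: [-179.8, 0.0, -90.0]
force: [-1.0, 0.4, 6.3]
width: 0.275
grip_force: 60.4
```

Call:
step_arm --plan '[{"rx": 0,"ry": 0,"rz": 0,"tx": 0,"ty": 0,"tz": 0,"fingers": 1},{"rx": 0,"ry": 0,"rz": 0,"tx": 0,"ty": 0,"tz": 0,"fingers": 1},{"rx": 0,"ry": 0,"rz": 0,"tx": 0,"ty": 0,"tz": 0,"fingers": 1},{"rx": 0,"ry": 0,"rz": 0,"tx": 0,"ty": 0,"tz": 0,"fingers": 1},{"rx": 0,"ry": 0,"rz": 0,"tx": 0,"ty": 0,"tz": 0,"fingers": 1},{"rx": 0,"ry": 0,"rz": 0,"tx": 0,"ty": 0,"tz": -0.5,"fingers": 1},{"rx": 0,"ry": 0,"rz": 0,"tx": 0,"ty": 0,"tz": -0.8,"fingers": 1},{"rx": 0,"ry": 0,"rz": 0,"tx": 0,"ty": 0,"tz": -0.8,"fingers": 1},{"rx": 0,"ry": 0,"rz": 0,"tx": 0,"ty": 0,"tz": 0,"fingers": 1}]'

```text
time: 23.02
tool_pos: [0.619, 0.1069, 0.3123]
ee_rot: [-179.5, 0.1, -90.0]
force: [-0.2, 0.5, -0.6]
width: 0.996
grip_force: 0.0
```

Call:
step_arm --plan '[{"rx": 0,"ry": 0,"rz": 0,"tx": 0.19,"ty": 0.57,"tz": 0,"fingers": 1},{"rx": 0,"ry": 0,"rz": 0,"tx": 0.19,"ty": 0.57,"tz": 0,"fingers": 1},{"rx": 0,"ry": 0,"rz": 0,"tx": 0.19,"ty": 0.57,"tz": 0,"fingers": 1},{"rx": 0,"ry": 0,"rz": 0,"tx": 0.19,"ty": 0.57,"tz": 0,"fingers": 1},{"rx": 0,"ry": 0,"rz": 0,"tx": 0.19,"ty": 0.57,"tz": 0,"fingers": 1},{"rx": 0,"ry": 0,"rz": 0,"tx": 0,"ty": 0,"tz": 0,"fingers": 1},{"rx": 0,"ry": 0,"rz": 0,"tx": 0,"ty": 0,"tz": 0,"fingers": 1}]'

```text
time: 23.9
tool_pos: [0.4467, 0.05, 0.3071]
ee_rot: [180.0, 0.0, -90.0]
force: [-0.6, 0.6, -0.6]
width: 1.0
grip_force: 0.0
```

```bash
python3 - <<'E'
from h import *
s=sensors.sense(); print(s["time"],s["tool_pos"],s["force"])
a=shot("wrist","w9"); d=shot("side","d9"); b=shot("scene","s9")
for t,bx in(("d9",(260,180,370,310)),("s9",(330,150,450,210)),("w9",(240,120,420,330))):
    for c in greys(t,bx): 
        print(t,c.min(0),c.max(0),cv2.contourArea(c), "bot",c[c[:,1].argmax()],"right",c[c[:,0].argmax()])
th=np.linspace(0,2*np.pi,60)
R=np.array([proj("w9",[.444+.030*np.cos(a),.134+.030*np.sin(a),.088],True) for a in th]); print("pred rim",R.min(0),R.max(0))
z=lambda im,u0,v0,u1,v1,w,h:cv2.resize(im[v0:v1,u0:u1],(w,h),interpolation=cv2.INTER_CUBIC)
cv2.imwrite("pics/c9.png",np.vstack([z(a,200,150,440,330,480,360),np.hstack([z(d,240,130,400,310,240,240),z(b,330,140,490,300,240,240)])]))
E
```

```text
23.9 [0.44666732 0.04995375 0.30706303] [-0.63418511  0.60995484 -0.55669826]
d9 [277 256] [305 297] 1006.0 bot [286 297] right [305 290]
d9 [310 212] [347 252] 893.0 bot [332 252] right [347 237]
d9 [303 192] [317 205] 160.0 bot [306 205] right [317 202]
d9 [350 180] [369 207] 366.5 bot [369 207] right [369 207]
s9 [343 164] [365 200] 688.5 bot [346 200] right [365 174]
s9 [403 158] [427 189] 641.5 bot [408 189] right [427 168]
w9 [302 303] [340 329] 845.0 bot [302 329] right [340 329]
w9 [366 282] [407 306] 173.0 bot [369 306] right [407 284]
w9 [301 196] [351 262] 2548.5 bot [319 262] right [351 239]
w9 [259 192] [285 216] 538.5 bot [262 216] right [285 213]
pred rim [299.62022713 215.45183587] [349.5414088  260.43326817]
```

View pics/c9.png

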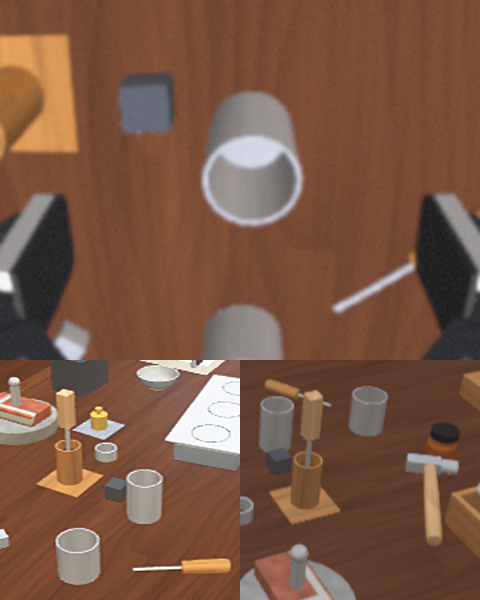

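The brush stands upright in its stand. The A rim in the wrist crop is centred at (252,180), giving (0.443, 0.135). I'll go grasp A.

Call:
step_arm --plan '[{"rx": 0,"ry": 0,"rz": 0,"tx": -0.71,"ty": 0.06,"tz": 0,"fingers": 1},{"rx": 0,"ry": 0,"rz": 0,"tx": -0.71,"ty": 0,"tz": 0.3,"fingers": 1},{"rx": 0,"ry": 0,"rz": 0,"tx": 0,"ty": 0,"tz": 0.7,"fingers": 1},{"rx": 0,"ry": 0,"rz": 0,"tx": 0,"ty": 0,"tz": 0.8,"fingers": 1},{"rx": 0,"ry": 0,"rz": 0,"tx": 0,"ty": 0,"tz": 0.3,"fingers": 1},{"rx": 0,"ry": 0,"rz": 0,"tx": 0,"ty": 0,"tz": 0,"fingers": 1},{"rx": 0,"ry": 0,"rz": 0,"tx": 0,"ty": 0,"tz": 0,"fingers": 1}]' --force 35

```text
time: 24.92
tool_pos: [0.4438, 0.1354, 0.1822]
ee_rot: [-179.9, 0.0, -90.0]
force: [-0.0, -0.8, 0.9]
width: 0.997
grip_force: 0.0
```

Call:
step_arm --plan '[{"rx": 0,"ry": 0,"rz": 0,"tx": 0,"ty": 0.01,"tz": 0.7,"fingers": 1},{"rx": 0,"ry": 0,"rz": 0,"tx": 0,"ty": 0,"tz": 0.7,"fingers": 1},{"rx": 0,"ry": 0,"rz": 0,"tx": 0,"ty": 0,"tz": 0.5,"fingers": 1},{"rx": 0,"ry": 0,"rz": 0,"tx": 0,"ty": 0,"tz": 0,"fingers": 1},{"rx": 0,"ry": 0,"rz": 0,"tx": 0,"ty": 0,"tz": 0,"fingers": 0.6},{"rx": 0,"ry": 0,"rz": 0,"tx": 0,"ty": 0,"tz": 0,"fingers": 0.4},{"rx": 0,"ry": 0,"rz": 0,"tx": 0,"ty": 0,"tz": 0,"fingers": 0.4},{"rx": 0,"ry": 0,"rz": 0,"tx": 0,"ty": 0,"tz": 0,"fingers": 0.4}]'

```text
time: 25.92
tool_pos: [0.4437, 0.1359, 0.0694]
ee_rot: [-179.8, 0.1, -90.0]
force: [-1.5, 0.2, 6.8]
width: 0.69
grip_force: 37.8
```

Call:
step_arm --plan '[{"rx": 0,"ry": 0,"rz": 0,"tx": 0,"ty": 0,"tz": -0.3,"fingers": 0.4},{"rx": 0,"ry": 0,"rz": 0,"tx": 0,"ty": 0,"tz": -0.7,"fingers": 0.4},{"rx": 0,"ry": 0,"rz": 0,"tx": 0,"ty": 0,"tz": -0.7,"fingers": 0.4},{"rx": 0,"ry": 0,"rz": 0,"tx": 0,"ty": 0,"tz": -0.3,"fingers": 0.4},{"rx": 0,"ry": 0,"rz": 0,"tx": 0,"ty": 0,"tz": 0,"fingers": 0.4}]'

```text
time: 26.55
tool_pos: [0.443, 0.1356, 0.189]
ee_rot: [-179.8, 0.2, -90.0]
force: [0.1, 0.9, -2.2]
width: 0.686
grip_force: 38.6
```

Call:
step_arm --plan '[{"rx": 0,"ry": 0,"rz": 0,"tx": 0.78,"ty": -0.04,"tz": 0,"fingers": 0.4},{"rx": 0,"ry": 0,"rz": 0,"tx": 0.78,"ty": -0.04,"tz": 0,"fingers": 0.4},{"rx": 0,"ry": 0,"rz": 0,"tx": 0.78,"ty": -0.04,"tz": 0,"fingers": 0.4},{"rx": 0,"ry": 0,"rz": 0,"tx": 0.78,"ty": -0.04,"tz": 0,"fingers": 0.4},{"rx": 0,"ry": 0,"rz": 0,"tx": 0.78,"ty": -0.04,"tz": 0,"fingers": 0.4},{"rx": 0,"ry": 0,"rz": 0,"tx": 0.78,"ty": -0.05,"tz": 0,"fingers": 0.4},{"rx": 0,"ry": 0,"rz": 0,"tx": 0.78,"ty": -0.05,"tz": 0,"fingers": 0.4},{"rx": 0,"ry": 0,"rz": 0,"tx": 0.78,"ty": -0.05,"tz": 0,"fingers": 0.4},{"rx": 0,"ry": 0,"rz": 0,"tx": 0.78,"ty": -0.04,"tz": 0,"fingers": 0.4},{"rx": 0,"ry": 0,"rz": 0,"tx": 0.4,"ty": -0.04,"tz": 0,"fingers": 0.4}]'

```text
time: 27.8
tool_pos: [0.4671, -0.3119, 0.1854]
ee_rot: [179.9, 0.1, -90.1]
force: [0.0, 0.6, -1.7]
width: 0.688
grip_force: 38.6
```

Call:
step_arm --plan '[{"rx": 0,"ry": 0,"rz": 0,"tx": 0,"ty": 0,"tz": 0,"fingers": 0.4},{"rx": 0,"ry": 0,"rz": 0,"tx": 0,"ty": 0,"tz": 0,"fingers": 0.4}]'

```text
time: 28.05
tool_pos: [0.4676, -0.3096, 0.1862]
ee_rot: [179.9, 0.1, -90.0]
force: [-0.1, 1.5, -2.0]
width: 0.688
grip_force: 38.6
```

```bash
python3 - <<'E'
from h import *
s=sensors.sense(); print(s["time"],s["tool_pos"],s["ee_rot"],s["force"])
a=shot("wrist","w10"); x,y,z=s["tool_pos"]
th=np.linspace(0,2*np.pi,60)
R=np.array([proj("w10",[x+.030*np.cos(t),y+.030*np.sin(t),z-.0685+.088],True) for t in th]); print("pred rim",R.min(0),R.max(0))
for c in greys("w10",(150,100,480,360),150,60): print(c.min(0),c.max(0),cv2.contourArea(c))
print("ringL px",proj("w10",[.470,-.332,.065],True),"C",proj("w10",[.452,-.2185,.065],True),"R",proj("w10",[.434,-.105,.065],True))
cv2.imwrite("pics/c10.png",a)
E
```

```text
28.05 [ 0.46760123 -0.3095709   0.18620042] [ 1.79905379e+02  6.61744067e-02 -9.00135766e+01] [-0.14293146  1.5214745  -2.04589324]
pred rim [248.25949557 237.09107608] [399.37874707 356.40306398]
[249 238] [395 340] 2502.5
[215 100] [416 259] 19804.0
ringL px [319.46424537 169.44740673] C [339.22891414 290.04064854] R [351.9980929  368.60038572]
```

View pics/c10.png

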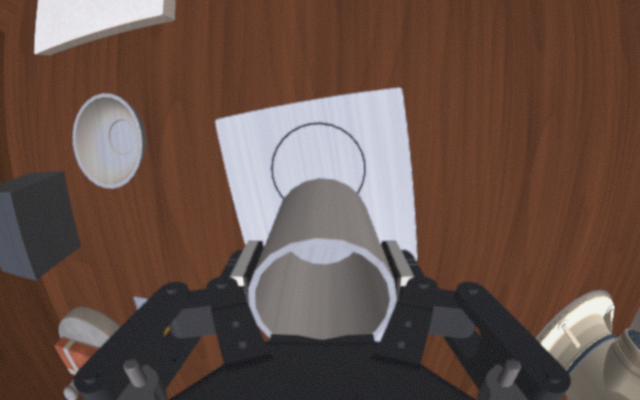

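The ring L circle spans columns 272–366 with its top at row 123, and the rim spans columns 249–395. I'll check those against predictions before lowering.

```bash
python3 - <<'E'
from h import *
im,K,T=load("w10"); g=cv2.cvtColor(im,cv2.COLOR_BGR2GRAY)
th=np.linspace(0,2*np.pi,73)
P=np.array([proj("w10",[.470+.037*np.cos(t),-.332+.037*np.sin(t),.065],True) for t in th]); print("pred",P.min(0),P.max(0))
dark=cv2.adaptiveThreshold(g,255,cv2.ADAPTIVE_THRESH_MEAN_C,cv2.THRESH_BINARY_INV,15,12)
dark[185:]=0; dark[:, :262]=0; dark[:,375:]=0; dark[:115]=0
v,u=np.nonzero(dark); W=np.array([onz("w10",a,b,.065,True)[:2] for a,b in zip(u,v)])
A=np.c_[2*W,np.ones(len(W))]; s=np.linalg.lstsq(A,(W**2).sum(1),rcond=None)[0]
r=np.sqrt(s[2]+s[0]**2+s[1]**2); res=abs(np.hypot(*(W-s[:2]).T)-r)
k=res<.003; s=np.linalg.lstsq(A[k],(W[k]**2).sum(1),rcond=None)[0]; print(len(W),k.sum(),s[:2],np.sqrt(s[2]+s[0]**2+s[1]**2))
E
```

```text
pred [272.97420012 122.55037433] [366.03091288 213.37589634]
796 308 [ 0.47149831 -0.33708016] 0.03300608482262225
```

Call:
step_arm --plan '[{"rx": 0,"ry": 0,"rz": 0,"tx": 0.37,"ty": -0.03,"tz": 0,"fingers": 0.4},{"rx": 0,"ry": 0,"rz": 0,"tx": 0,"ty": 0,"tz": 0.4,"fingers": 0.4},{"rx": 0,"ry": 0,"rz": 0,"tx": 0,"ty": 0,"tz": 0.3,"fingers": 0.4},{"rx": 0,"ry": 0,"rz": 0,"tx": 0,"ty": 0,"tz": 0.1,"fingers": 0.4},{"rx": 0,"ry": 0,"rz": 0,"tx": 0,"ty": 0,"tz": 0,"fingers": 0.4},{"rx": 0,"ry": 0,"rz": 0,"tx": 0,"ty": 0,"tz": 0,"fingers": 0.4}]'

```text
time: 28.85
tool_pos: [0.4705, -0.3324, 0.1403]
ee_rot: [-179.9, -0.1, -90.0]
force: [-0.4, 1.3, -1.1]
width: 0.69
grip_force: 38.5
```

Call:
step_arm --plan '[{"rx": 0,"ry": 0,"rz": 0,"tx": 0,"ty": 0.005,"tz": 0.08,"fingers": 0.4},{"rx": 0,"ry": 0,"rz": 0,"tx": 0,"ty": 0,"tz": 0.06,"fingers": 0.4},{"rx": 0,"ry": 0,"rz": 0,"tx": 0,"ty": 0,"tz": 0,"fingers": 0.4},{"rx": 0,"ry": 0,"rz": 0,"tx": 0,"ty": 0,"tz": 0,"fingers": 0.4}]'

```text
time: 29.35
tool_pos: [0.4699, -0.3325, 0.1313]
ee_rot: [-180.0, -0.0, -90.0]
force: [0.5, 0.4, 0.4]
width: 0.69
grip_force: 38.7
```

Call:
step_arm --plan '[{"rx": 0,"ry": 0,"rz": 0,"tx": 0,"ty": 0,"tz": 0,"fingers": 0.85},{"rx": 0,"ry": 0,"rz": 0,"tx": 0,"ty": 0,"tz": 0,"fingers": 1},{"rx": 0,"ry": 0,"rz": 0,"tx": 0,"ty": 0,"tz": 0,"fingers": 1},{"rx": 0,"ry": 0,"rz": 0,"tx": 0,"ty": 0,"tz": 0,"fingers": 1},{"rx": 0,"ry": 0,"rz": 0,"tx": 0,"ty": 0,"tz": -0.4,"fingers": 1},{"rx": 0,"ry": 0,"rz": 0,"tx": 0,"ty": 0,"tz": -0.8,"fingers": 1},{"rx": 0,"ry": 0,"rz": 0,"tx": 0,"ty": 0,"tz": -0.9,"fingers": 1},{"rx": 0,"ry": 0,"rz": 0,"tx": 0,"ty": 0,"tz": -0.9,"fingers": 1},{"rx": 0,"ry": 0,"rz": 0,"tx": 0,"ty": 0,"tz": 0,"fingers": 1},{"rx": 0,"ry": 0,"rz": 0,"tx": 0,"ty": 0,"tz": 0,"fingers": 1}]'

```text
time: 30.6
tool_pos: [0.4695, -0.3321, 0.3103]
ee_rot: [180.0, 0.0, -90.0]
force: [-0.0, 0.4, -0.8]
width: 0.997
grip_force: 0.0
```

```bash
python3 - <<'E'
from h import *
s=sensors.sense(); print(s["time"],s["tool_pos"],s["width"])
shot("wrist","w11"); shot("side","d11"); shot("scene","s11")
th=np.linspace(0,2*np.pi,73)
for nm,r,z in(("rim",.030,.151),("ring",.037,.062)):
    P=np.array([proj("w11",[.470+r*np.cos(t),-.332+r*np.sin(t),z],True) for t in th]); print("pred",nm,P.min(0).round(1),P.max(0).round(1))
im=load("w11")[0]; g=cv2.cvtColor(im,cv2.COLOR_BGR2GRAY); print(g.shape)
for t,bx in(("d11",(260,180,370,310)),("s11",(330,150,450,210))):
    for c in greys(t,bx): print(t,c.min(0),c.max(0),cv2.contourArea(c))
E
```

```text
30.6 [ 0.4695175  -0.33210342  0.31033869] 0.9966669232356018
pred rim [289.8 152.2] [354.3 214.5]
pred ring [291.3 134.1] [352.5 194. ]
(400, 640)
d11 [277 256] [305 297] 1006.0
d11 [303 192] [317 205] 159.0
d11 [350 180] [369 206] 364.0
s11 [403 158] [427 189] 642.5
```

Call:
step_arm --plan '[{"rx": 0,"ry": 0,"rz": 0,"tx": -0.8,"ty": 0.03,"tz": 0,"fingers": 1},{"rx": 0,"ry": 0,"rz": 0,"tx": -0.8,"ty": 0.03,"tz": 0,"fingers": 1},{"rx": 0,"ry": 0,"rz": 0,"tx": -0.8,"ty": 0.03,"tz": 0,"fingers": 1},{"rx": 0,"ry": 0,"rz": 0,"tx": -0.8,"ty": 0.03,"tz": 0,"fingers": 1},{"rx": 0,"ry": 0,"rz": 0,"tx": -0.8,"ty": 0.03,"tz": 0,"fingers": 1},{"rx": 0,"ry": 0,"rz": 0,"tx": -0.8,"ty": 0.03,"tz": 0,"fingers": 1},{"rx": 0,"ry": 0,"rz": 0,"tx": -0.8,"ty": 0.03,"tz": 0,"fingers": 1},{"rx": 0,"ry": 0,"rz": 0,"tx": -0.8,"ty": 0.03,"tz": 0,"fingers": 1},{"rx": 0,"ry": 0,"rz": 0,"tx": -0.8,"ty": 0.03,"tz": 0,"fingers": 1},{"rx": 0,"ry": 0,"rz": 0,"tx": -0.8,"ty": 0.03,"tz": 0,"fingers": 1}]'

```text
time: 32.0
tool_pos: [0.451, 0.149, 0.3101]
ee_rot: [179.9, -0.1, -90.0]
force: [0.6, 0.1, -0.1]
width: 1.001
grip_force: 0.0
```

Call:
step_arm --plan '[{"rx": 0,"ry": 0,"rz": 0,"tx": -0.8,"ty": 0,"tz": 0,"fingers": 1},{"rx": 0,"ry": 0,"rz": 0,"tx": -0.8,"ty": 0,"tz": 0,"fingers": 1},{"rx": 0,"ry": 0,"rz": 0,"tx": 0,"ty": 0,"tz": 0,"fingers": 1},{"rx": 0,"ry": 0,"rz": 0,"tx": 0,"ty": 0,"tz": 0,"fingers": 1}]'

```text
time: 32.5
tool_pos: [0.4514, 0.2433, 0.3102]
ee_rot: [179.9, -0.1, -90.0]
force: [-0.0, -0.8, 0.0]
width: 0.999
grip_force: 0.0
```

```bash
python3 - <<'E'
from h import *
s=sensors.sense(); print(s["time"],s["tool_pos"],s["ee_rot"])
shot("wrist","w12"); shot("side","d12"); shot("scene","s12")
th=np.linspace(0,2*np.pi,73)
P=np.array([proj("w12",[.450+.033*np.cos(t),.325+.033*np.sin(t),.072],True) for t in th]); print("pred",P.min(0).round(1),P.max(0).round(1))
for t,bx in(("d12",(260,180,370,310)),("s12",(330,150,450,210)),("w12",(240,120,420,300))):
    for c in greys(t,bx): print(t,c.min(0),c.max(0),cv2.contourArea(c),"bot",c[c[:,1].argmax()],"R",c[c[:,0].argmax()],"L",c[c[:,0].argmin()])
E
```

```text
32.5 [0.45139676 0.24332896 0.31016977] [ 1.79940169e+02 -7.69942557e-02 -8.99747622e+01]
pred [297. 206.] [349.5 254. ]
d12 [277 256] [305 297] 1007.0 bot [286 297] R [305 290] L [277 263]
d12 [303 192] [317 205] 160.0 bot [306 205] R [317 202] L [303 195]
d12 [350 180] [369 206] 364.0 bot [365 206] R [369 206] L [350 189]
s12 [403 158] [427 189] 641.5 bot [409 189] R [427 168] L [403 178]
w12 [298 192] [350 256] 2582.5 bot [321 256] R [350 236] L [298 227]
w12 [377 163] [419 193] 228.5 bot [378 193] R [419 168] L [377 190]
```

B's rim spans columns 298–350 against a predicted 297–349.5, so it sits at about (0.4495, 0.326). Grasp it.

Call:
step_arm --plan '[{"rx": 0,"ry": 0,"rz": 0,"tx": -0.69,"ty": 0.03,"tz": 0,"fingers": 1},{"rx": 0,"ry": 0,"rz": 0,"tx": -0.69,"ty": 0,"tz": 0.3,"fingers": 1},{"rx": 0,"ry": 0,"rz": 0,"tx": 0,"ty": 0,"tz": 0.8,"fingers": 1},{"rx": 0,"ry": 0,"rz": 0,"tx": 0,"ty": 0,"tz": 0.8,"fingers": 1},{"rx": 0,"ry": 0,"rz": 0,"tx": 0,"ty": 0,"tz": 0.3,"fingers": 1},{"rx": 0,"ry": 0,"rz": 0,"tx": 0,"ty": 0,"tz": 0,"fingers": 1},{"rx": 0,"ry": 0,"rz": 0,"tx": 0,"ty": 0,"tz": 0,"fingers": 1}]'

```text
time: 33.52
tool_pos: [0.4506, 0.3264, 0.1804]
ee_rot: [-179.9, 0.1, -90.0]
force: [0.1, 0.1, 0.5]
width: 0.998
grip_force: 0.0
```

Call:
step_arm --plan '[{"rx": 0,"ry": 0,"rz": 0,"tx": 0,"ty": 0.015,"tz": 0.7,"fingers": 1},{"rx": 0,"ry": 0,"rz": 0,"tx": 0,"ty": 0,"tz": 0.8,"fingers": 1},{"rx": 0,"ry": 0,"rz": 0,"tx": 0,"ty": 0,"tz": 0.58,"fingers": 1},{"rx": 0,"ry": 0,"rz": 0,"tx": 0,"ty": 0,"tz": 0,"fingers": 1},{"rx": 0,"ry": 0,"rz": 0,"tx": 0,"ty": 0,"tz": 0,"fingers": 0.7},{"rx": 0,"ry": 0,"rz": 0,"tx": 0,"ty": 0,"tz": 0,"fingers": 0.5},{"rx": 0,"ry": 0,"rz": 0,"tx": 0,"ty": 0,"tz": 0,"fingers": 0.5},{"rx": 0,"ry": 0,"rz": 0,"tx": 0,"ty": 0,"tz": 0,"fingers": 0.5}]'

```text
time: 34.52
tool_pos: [0.4503, 0.3277, 0.057]
ee_rot: [-179.8, 0.2, -90.0]
force: [-0.9, -0.3, 6.5]
width: 0.775
grip_force: 40.0
```

Call:
step_arm --plan '[{"rx": 0,"ry": 0,"rz": 0,"tx": 0,"ty": 0,"tz": -0.3,"fingers": 0.5},{"rx": 0,"ry": 0,"rz": 0,"tx": 0,"ty": 0,"tz": -0.7,"fingers": 0.5},{"rx": 0,"ry": 0,"rz": 0,"tx": 0,"ty": 0,"tz": -0.8,"fingers": 0.5},{"rx": 0,"ry": 0,"rz": 0,"tx": 0,"ty": 0,"tz": -0.4,"fingers": 0.5},{"rx": 0,"ry": 0,"rz": 0,"tx": 0,"ty": 0,"tz": 0,"fingers": 0.5}]'

```text
time: 35.15
tool_pos: [0.4498, 0.3274, 0.1891]
ee_rot: [-179.8, 0.3, -90.0]
force: [-0.6, -0.1, -2.7]
width: 0.772
grip_force: 40.1
```

Call:
step_arm --plan '[{"rx": 0,"ry": 0,"rz": 0,"tx": 0.76,"ty": 0.03,"tz": 0,"fingers": 0.5},{"rx": 0,"ry": 0,"rz": 0,"tx": 0.76,"ty": 0.03,"tz": 0,"fingers": 0.5},{"rx": 0,"ry": 0,"rz": 0,"tx": 0.76,"ty": 0.03,"tz": 0,"fingers": 0.5},{"rx": 0,"ry": 0,"rz": 0,"tx": 0.76,"ty": 0.03,"tz": 0,"fingers": 0.5},{"rx": 0,"ry": 0,"rz": 0,"tx": 0.76,"ty": 0.03,"tz": 0,"fingers": 0.5},{"rx": 0,"ry": 0,"rz": 0,"tx": 0.76,"ty": 0.03,"tz": 0,"fingers": 0.5},{"rx": 0,"ry": 0,"rz": 0,"tx": 0.76,"ty": 0.03,"tz": 0,"fingers": 0.5},{"rx": 0,"ry": 0,"rz": 0,"tx": 0.76,"ty": 0.03,"tz": 0,"fingers": 0.5},{"rx": 0,"ry": 0,"rz": 0,"tx": 0.76,"ty": 0.03,"tz": 0,"fingers": 0.5},{"rx": 0,"ry": 0,"rz": 0,"tx": 0,"ty": 0,"tz": 0,"fingers": 0.5}]'

```text
time: 36.4
tool_pos: [0.4315, -0.0862, 0.185]
ee_rot: [179.9, -0.0, -90.2]
force: [-0.0, 0.9, -2.6]
width: 0.773
grip_force: 40.1
```

Call:
step_arm --plan '[{"rx": 0,"ry": 0,"rz": 0,"tx": 0,"ty": 0,"tz": 0,"fingers": 0.5},{"rx": 0,"ry": 0,"rz": 0,"tx": 0,"ty": 0,"tz": 0,"fingers": 0.5}]'

```text
time: 36.65
tool_pos: [0.4326, -0.0832, 0.1858]
ee_rot: [180.0, 0.0, -89.9]
force: [-0.5, -0.2, -1.9]
width: 0.774
grip_force: 40.1
```

```bash
python3 - <<'E'
from h import *
s=sensors.sense(); print(s["time"],s["tool_pos"],s["ee_rot"],s["force"])
a=shot("wrist","w13"); x,y,z=s["tool_pos"]; th=np.linspace(0,2*np.pi,73)
for nm,c,r,zz in(("rim",(x,y),.033,z-.057+.072),("ringR",(.434,-.105),.037,.062),("beakerA",(.470,-.332),.030,.150)):
    P=np.array([proj("w13",[c[0]+r*np.cos(t),c[1]+r*np.sin(t),zz],True) for t in th]); print("pred",nm,P.min(0).round(1),P.max(0).round(1))
for lo in(150,): 
    for c in greys("w13",(150,0,480,360),lo,60): print(c.min(0),c.max(0),cv2.contourArea(c))
# ring dark pixels near predicted circle upper arc
g=cv2.cvtColor(a,cv2.COLOR_BGR2GRAY).astype(float)
for t in np.radians([180,200,225,250,270,290,315,340,360]):
    rs=np.linspace(.030,.044,57); v=[]
    for r in rs:
        u,w=proj("w13",[.434+r*np.cos(t),-.105+r*np.sin(t),.062],True); v.append(cv2.getRectSubPix(g.astype(np.float32),(1,1),(float(u),float(w)))[0,0])
    i=int(np.argmin(v)); print(int(np.degrees(t)),rs[i].round(4),min(v),np.median(v))
E
```

```text
36.65 [ 0.43260947 -0.0831656   0.18576606] [ 1.79972923e+02  1.54581015e-02 -8.99344041e+01] [-0.50302217 -0.18749923 -1.87431957]
pred rim [243.3 224.2] [404.1 353.9]
pred ringR [274.9 123.2] [367.  213.1]
pred beakerA [ 213.2 -182.1] [ 311.2 -126.7]
[244 226] [400 336] 4566.0
[277 125] [366 191] 4268.5
[252   0] [344  72] 5527.5
[200   0] [416 241] 26960.0
180 0.0378 114.40585 193.7922
200 0.0372 117.798454 195.1311
225 0.0372 113.78342 200.07266
250 0.037 124.48134 200.7254
270 0.0365 117.42034 200.9871
290 0.0365 118.08581 200.32521
315 0.0365 126.80698 198.10126
340 0.0362 117.54135 198.98457
360 0.0362 118.10541 196.82024
```

The ring R fit gives (0.433, -0.1045). The held beaker's rim spans columns 244–400, within about 1 mm of centred. Lower.

Call:
step_arm --plan '[{"rx": 0,"ry": 0,"rz": 0,"tx": 0.37,"ty": 0,"tz": 0,"fingers": 0.5},{"rx": 0,"ry": 0,"rz": 0,"tx": 0,"ty": 0,"tz": 0.5,"fingers": 0.5},{"rx": 0,"ry": 0,"rz": 0,"tx": 0,"ty": 0,"tz": 0.4,"fingers": 0.5},{"rx": 0,"ry": 0,"rz": 0,"tx": 0,"ty": 0,"tz": 0.12,"fingers": 0.5},{"rx": 0,"ry": 0,"rz": 0,"tx": 0,"ty": 0,"tz": 0,"fingers": 0.5},{"rx": 0,"ry": 0,"rz": 0,"tx": 0,"ty": 0,"tz": 0,"fingers": 0.5}]'

```text
time: 37.45
tool_pos: [0.4335, -0.106, 0.1259]
ee_rot: [-179.9, -0.0, -90.0]
force: [-0.3, -0.7, -2.1]
width: 0.774
grip_force: 40.1
```

Call:
step_arm --plan '[{"rx": 0,"ry": 0,"rz": 0,"tx": 0,"ty": 0.01,"tz": 0.08,"fingers": 0.5},{"rx": 0,"ry": 0,"rz": 0,"tx": 0,"ty": 0,"tz": 0.06,"fingers": 0.5},{"rx": 0,"ry": 0,"rz": 0,"tx": 0,"ty": 0,"tz": 0.01,"fingers": 0.5},{"rx": 0,"ry": 0,"rz": 0,"tx": 0,"ty": 0,"tz": 0,"fingers": 0.5}]'

```text
time: 37.95
tool_pos: [0.4323, -0.1062, 0.1161]
ee_rot: [-180.0, -0.0, -90.0]
force: [-0.3, 1.3, -0.1]
width: 0.77
grip_force: 40.2
```

Call:
step_arm --plan '[{"rx": 0,"ry": 0,"rz": 0,"tx": 0,"ty": 0,"tz": 0,"fingers": 0.85},{"rx": 0,"ry": 0,"rz": 0,"tx": 0,"ty": 0,"tz": 0,"fingers": 1},{"rx": 0,"ry": 0,"rz": 0,"tx": 0,"ty": 0,"tz": 0,"fingers": 1},{"rx": 0,"ry": 0,"rz": 0,"tx": 0,"ty": 0,"tz": 0,"fingers": 1},{"rx": 0,"ry": 0,"rz": 0,"tx": 0,"ty": 0,"tz": -0.4,"fingers": 1},{"rx": 0,"ry": 0,"rz": 0,"tx": 0,"ty": 0,"tz": -0.9,"fingers": 1},{"rx": 0,"ry": 0,"rz": 0,"tx": 0,"ty": 0,"tz": -0.9,"fingers": 1},{"rx": 0,"ry": 0,"rz": 0,"tx": 0,"ty": 0,"tz": -0.9,"fingers": 1},{"rx": 0,"ry": 0,"rz": 0,"tx": 0,"ty": 0,"tz": -0.6,"fingers": 1},{"rx": 0,"ry": 0,"rz": 0,"tx": 0,"ty": 0,"tz": 0,"fingers": 1}]'

```text
time: 39.2
tool_pos: [0.4332, -0.1064, 0.3408]
ee_rot: [-179.6, -0.0, -90.0]
force: [-0.3, -0.5, -1.4]
width: 1.002
grip_force: 0.0
```

Call:
step_arm --plan '[{"rx": 0,"ry": 0,"rz": 0,"tx": 0.8,"ty": 0,"tz": 0,"fingers": 1},{"rx": 0,"ry": 0,"rz": 0,"tx": 0.8,"ty": 0,"tz": 0,"fingers": 1},{"rx": 0,"ry": 0,"rz": 0,"tx": 0,"ty": 0,"tz": 0,"fingers": 1},{"rx": 0,"ry": 0,"rz": 0,"tx": 0,"ty": 0,"tz": 0,"fingers": 1}]'

```text
time: 39.7
tool_pos: [0.4318, -0.202, 0.337]
ee_rot: [179.9, 0.0, -90.0]
force: [-1.2, 0.5, -0.8]
width: 1.002
grip_force: 0.0
```

```bash
python3 - <<'E'
from h import *
s=sensors.sense(); print(s["time"],s["tool_pos"],s["width"])
a=shot("wrist","w14"); d=shot("side","d14"); b=shot("scene","s14")
th=np.linspace(0,2*np.pi,73)
for c,R,h in(((.470,-.332),.030,.088),((.4332,-.1045),.033,.072)):
  for r,z,col in((R,.0585+h,(0,255,0)),(.037,.0585,(0,0,255))):
    P=np.array([proj("w14",[c[0]+r*np.cos(t),c[1]+r*np.sin(t),z],True) for t in th]); print(z,P.min(0).round(1),P.max(0).round(1))
    if col[1]: Q=P
  for q in Q[::9]: cv2.circle(a,tuple(int(round(k)) for k in q),1,(0,255,0),-1)
z=lambda im,u0,v0,u1,v1,w,h:cv2.resize(im[v0:v1,u0:u1],(w,h),interpolation=cv2.INTER_CUBIC)
cv2.imwrite("pics/c14.png",np.hstack([z(a,200,0,450,300,500,600),np.vstack([z(b,140,150,390,300,300,180),z(d,230,120,450,320,300,273),np.zeros((147,300,3),np.uint8)])]))
E
```

```text
39.7 [ 0.43181304 -0.20202381  0.33697603] 1.0015708750135581
0.1465 [253.1  19.6] [313.7  77.7]
0.0585 [262.5  31.7] [321.   88.2]
0.1305 [293.1 227.9] [348.9 276.9]
0.0585 [294.5 204. ] [347.5 252.5]
```

View pics/c14.png

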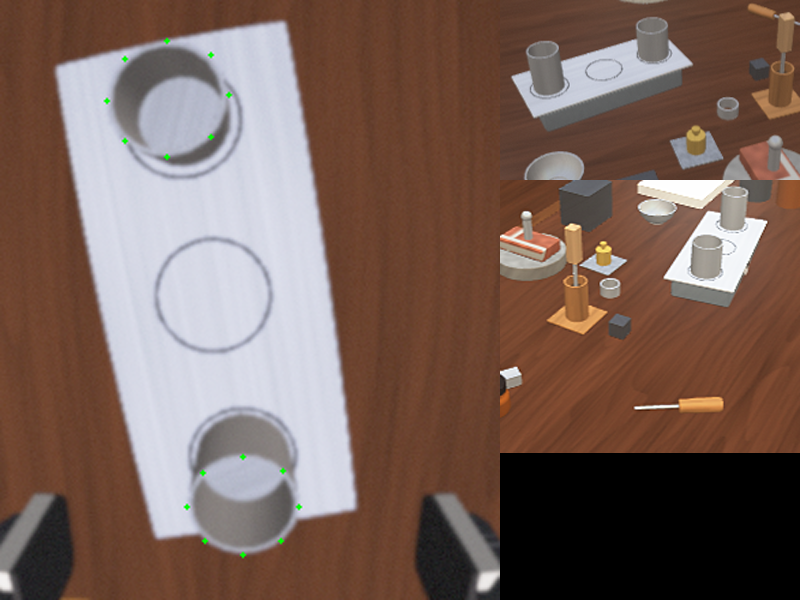

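Both beakers stand upright in their rings, with rims at crop (169,101) and (244,504) within about 1 mm of the predictions. The weight is on the felt, the brush in its stand, and the other things look undisturbed. Handing in.

```bash
python3 -c "
from bench import finish_job
print(finish_job())"
```

```text
the job is handed in; nothing more can be done
None
```

The job is handed in after about 40 s of robot time: the check weight is on the felt, the two beakers present (mid, then low) were brushed floor–mouth–floor, the brush is back in its stand, and both beakers stand in the two end rings of the pan, within about 1 mm of centre by the last picture.

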